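# Set out gearbox kits for the inspection photo

## Robot

A 6-joint arm with a two-finger parallel gripper is mounted at the origin on the work surface. World frame = base frame: x ahead of the robot, y to its left, z up, the work surface at z = 0. Lengths are in mm, angles in rad, forces in N, time in s.
With the tool pointing down it reaches from about 400 to 925 mm from the base axis. Payload 12.5 kg.
Tool frame: the origin (TCP) lies where the fingers leave the gripper's body, on its centre line; the fingertips stand 78 mm ahead of it and the grasp point (between the pads) lies 59 mm ahead of it (env.tip_extent is the distance from the TCP to the fingertips, in mm); z points along the fingers, y is the direction in which the jaws open and shut (so a half turn about z gives the same grasp; the last joint's range is limited). The gripper opens to 95 mm and grips with 3 to 60 N. Pads are 20 mm wide; open, the fingers measure 119 mm over their backs; the gripper's body (75 mm by 180 mm) begins 59 mm behind the grasp point.
Start: joints at [-1.454, 0.491, 1.559, -0, 1.092, -0.106], TCP at [138.122, -609.557, 292.261] pointing down, gripper open.
Joint ranges: [-3.1, 3.1], [-0.84, 2.19], [0.05, 2.79], [-1.13, 4.28], [0.06, 2.93], [-2.69, 2.69]. Speed limits (rad/s): [2.22, 2.22, 2.79, 3.14, 3.14, 3.14].

## Interface

Orientations are given as [roll, pitch, yaw] about the fixed x, y, z axes, in that order (R = Rz(yaw) Ry(pitch) Rx(roll)).
In Python, from cell import env gives the robot as it stands. The module is installed in compiled form; this text tells all that it offers.
- The arm moves only by the tool play_rows, never from a script. Its argument "targets" is a list of rows, each an object with "linear": the shift along the tool's x, y, z in mm, a list of three; "turn": the turn about the tool's z in rad. A call has 1 to 20 rows; each row is the pose to reach, as a shift and turn from the pose commanded when the call began, along the tool's axes at that moment; what a row does not reach only later rows make up. A row lasts 1/8 s, in which the tool goes at most 62.5 mm and 10.7 degrees, less where a joint would pass 70% of its speed; a pose out of reach is approached as far as the arm can. A call with a gripper value outside its range is refused whole. "hand" is the finger opening in mm, from 0 to 95.1, set as the call begins (left out, the last holds). The fingers move at their own pace and stop on an object; the grip force is fixed at half the most. Time passes only in rows, so rows that repeat a pose let the fingers close. It gives the time, the measured TCP pose, the force and the opening at its end, in the units of the state.
- env.state(): the state, without advancing time (a new reading comes with each control period).
- env.read_camera(name): name is "scene" or "top" or "wrist"; returns (picture, depth): 420x560x3 uint8, red, green, blue; 420x560 float32, mm along the optical axis (not along the pixel's ray), 0 where there is no reading.
- env.camera_params(name): a dict with "fx", "fy", "cx", "cy" (pixels), "R" (3x3) and "t" (3): a world point X has camera coordinates R X + t. Camera axes: x right, y down, z forward; pixel columns grow to the right and rows downward; lengths in mm; the calibration is good to about 2 mm. A picture is of the moment at which its call begins: read the wrist's pose just before it. camera_params takes no time and is no camera call; for the wrist camera it gives the pose at the moment of the call.
- env.job_done(): hands the job in, once; it reports no verdict.
The state is a dict: "t": time; "joints": joint angles; "qvel": joint speeds; "tau": joint torques, N m; "eef_pos": TCP position; "tcp_rot": TCP orientation; "ft_force": force on the tool from outside, world axes, zero at the start; "moment": the same for the moment, N m; "opening": opening from 0.0 (shut) to 1.0 (fully open).
Only numpy, scipy, OpenCV 4.12 (cv2) and the standard library are available. Lean on these libraries where they do the work, as an engineer would, in place of code of your own. Each camera call takes 0.05 s, during which the arm holds its last target.

## Task

Set out the gearbox kits for their inspection photo: take every coloured side panel out of the rack and lean it, on its short edge on the bench, against the front face of the stand of its own colour, centred and square on the stand and tilted back about 20 degrees from upright. Put every coloured printed gear flat on the bench, hub up, straight in front of the stand of its colour, with the gear's centre 115 mm out from the stand's face (also where that stand gets no panel). Some panels or gears may be missing, a gear may get knocked aside while you work, and the other tools and parts on the bench must stay where they are and no panel may fall flat.

Things in the scene. Friction and masses are not known exactly. Their poses are not given: they have to be found in the camera images.
- panel_blue: blue gearbox side panel, a rigid slab 10 thick, 80 wide, 140 high, about 0.16 kg, that starts upright in a rack slot; origin at the centre of its lower short edge face, z up along its height, y along its width, x through its thickness (both faces are alike)
- gear_blue: blue printed gear lying flat with its hub up, 0.09 kg: toothed disc 65 across and 20 high, with a round hub 28 across from 20 to 45 above the bench; origin at the centre of its underside, z up
- stand_blue: blue support stand fixed to the bench: an upright blue plate 70 wide, 75 high, 8 thick, with a 6 mm thick dark foot 60 long (8 to 68 mm behind the face, on the -x side); origin on the bench at the centre of the lower edge of its front face; x points straight out of the front face (roughly away from the robot), y along the face, z up
- panel_orange: orange gearbox side panel, a rigid slab 10 thick, 80 wide, 140 high, about 0.16 kg, that starts upright in a rack slot; origin at the centre of its lower short edge face, z up along its height, y along its width, x through its thickness (both faces are alike)
- gear_orange: orange printed gear lying flat with its hub up, 0.09 kg: toothed disc 65 across and 20 high, with a round hub 28 across from 20 to 45 above the bench; origin at the centre of its underside, z up
- stand_orange: orange support stand fixed to the bench: an upright orange plate 70 wide, 75 high, 8 thick, with a 6 mm thick dark foot 60 long (8 to 68 mm behind the face, on the -x side); origin on the bench at the centre of the lower edge of its front face; x points straight out of the front face (roughly away from the robot), y along the face, z up
- panel_green: green gearbox side panel, a rigid slab 10 thick, 80 wide, 140 high, about 0.16 kg, that starts upright in a rack slot; origin at the centre of its lower short edge face, z up along its height, y along its width, x through its thickness (both faces are alike)
- gear_green: green printed gear lying flat with its hub up, 0.09 kg: toothed disc 65 across and 20 high, with a round hub 28 across from 20 to 45 above the bench; origin at the centre of its underside, z up
- stand_green: green support stand fixed to the bench: an upright green plate 70 wide, 75 high, 8 thick, with a 6 mm thick dark foot 60 long (8 to 68 mm behind the face, on the -x side); origin on the bench at the centre of the lower edge of its front face; x points straight out of the front face (roughly away from the robot), y along the face, z up
- rack: fixed rack holding the panels: base 190 x 100, 6 thick, with three slots 13 wide (between 5 mm walls that reach 46 above the bench, 90 long) at x = -60, 0, +60; panels stand upright on the base; origin at the centre of its underside, x along the row of slots, slots run along y
- screwdriver: blue-handled screwdriver, 190 long; a bystander, to be left alone; origin near its middle, at bench level
- shaft_unit: steel shaft between two aluminium blocks, 130 long, 30 high; a bystander, to be left alone; origin under its middle
- dial_gauge: black dial gauge with a white face, 50 square, 26 high, 70 mm stem; a bystander, to be left alone; origin under its middle
- steel_gear_a: plain steel gear, 47 across, 22 high; a bystander, to be left alone; origin under its middle
- steel_gear_b: plain steel gear, 35 across, 22 high; a bystander, to be left alone; origin under its middle
- cup: clear plastic cup, 70 across, 80 high; a bystander, to be left alone; origin under its middle
- gauge_block: dark steel block 90 x 30 x 20; a bystander, to be left alone; origin under its middle
Things that resemble listed ones, but are neither listed nor needed, are in the scene too. What is shaped like the gear_orange but pink is not meant.

How it is judged:
By the outcome, as a careful person would: the job done as asked, in the order asked, and still so for the second after the job is handed in, with the robot touching nothing.
Of panel_blue, panel_orange, panel_green only 2 to 3 are there at a start; the rules pass over those that are not, and their reading is None.
Of gear_blue, gear_orange, gear_green only 2 to 3 are there at a start; the rules pass over those that are not, and their reading is None.
At some moment in a run one of gear_blue, gear_orange, gear_green may be knocked a few centimetres aside while the robot is not near it.
It also fails if it takes over 210 s, if anything falls off the work surface, if the arm or the gripper's body presses on something with over 40 N, if the wrist force passes 120 N, or if a joint passes its speed limit or range.

## Working session

There is one attempt and no reset: what is moved stays moved. The work goes in short steps, Python scripts to look and compute and a tool call to move; the robot and the scene stay as the last step left them, time stands still between calls to the robot, and variables do not carry over. Pictures are saved under pics/ and viewed, and the job is handed in when it is done.

Besides the shell and the picture viewer there is one more tool, called after "Emit:" as a command line: name --argument value ..., lists and objects as JSON in quotes. play_rows: Moves the arm, as the interface text tells. Its arguments: {"type":"object","properties":{"targets":{"type":"array","items":{"type":"object","properties":{"linear":{"type":"array","items":{"type":"number"}},"turn":{"type":"number"}}}},"hand":{"type":"number"}},"required":["targets"]}

```bash
ls; mkdir -p pics; python3 - <<'E'
from cell import env
import cv2,numpy as np
print(env.state())
for n in ["scene","top","wrist"]:
    p=env.camera_params(n);print(n,p)
    im,d=env.read_camera(n)
    cv2.imwrite(f"pics/{n}0.png",im[:,:,::-1]);np.save(f"pics/{n}0.npy",d)
E
```

```text
pics
{'t': 0.0, 'joints': array([-1.45360106e+00,  4.91532292e-01,  1.55947557e+00, -1.08258465e-05,
        1.09170817e+00, -1.05643985e-01]), 'qvel': array([-8.52323012e-04, -7.24842701e-05,  7.17802770e-04,  1.06367095e-03,
        1.54428829e-03, -6.13352392e-04]), 'tau': array([ 1.46576011e-03, -6.12637711e+01, -2.58181089e+01,  6.93997764e-02,
        4.82356525e-02, -9.24599294e-05]), 'eef_pos': array([ 138.09787956, -609.37466513,  291.66964993]), 'tcp_rot': array([-3.14047453e+00, -1.08909398e-04,  2.22844192e-01]), 'ft_force': array([-0.23608402,  0.01529903, -0.17596506]), 'moment': array([-0.03752219, -0.00256528,  0.02806902]), 'opening': 1.0003405090973019}
scene {'fx': 392.9316251310606, 'fy': 392.9316251310606, 'cx': 281.41038419785366, 'cy': 215.9091117612844, 'R': array([[-0.83510082,  0.54999508, -0.01058453],
       [ 0.36928528,  0.54624617, -0.75182678],
       [-0.40771927, -0.63175987, -0.65927571]]), 't': array([ 439.7327671 , -204.95165025, 1285.76995413])}
top {'fx': 430.3579948127622, 'fy': 430.3579948127622, 'cx': 276.0769048557493, 'cy': 210.7670026281008, 'R': array([[-0.01363178, -0.99978156,  0.01584304],
       [-0.99747911,  0.01249347, -0.06985228],
       [ 0.06963909, -0.01675532, -0.99743153]]), 't': array([  52.86365932,  575.59787936, 1151.56582288])}
wrist {'fx': 309.92710140768503, 'fy': 309.92710140768503, 'cx': 285.0110586389167, 'cy': 210.3298463002523, 'R': array([[ 2.21759326e-01, -9.75100999e-01, -9.17731217e-04],
       [-9.35140489e-01, -2.12937915e-01,  2.83142560e-01],
       [-2.76288013e-01, -6.19312958e-02, -9.59077394e-01]]), 't': array([-624.37145951,  -33.82648603,  391.10377801])}
```

View pics/scene0.png

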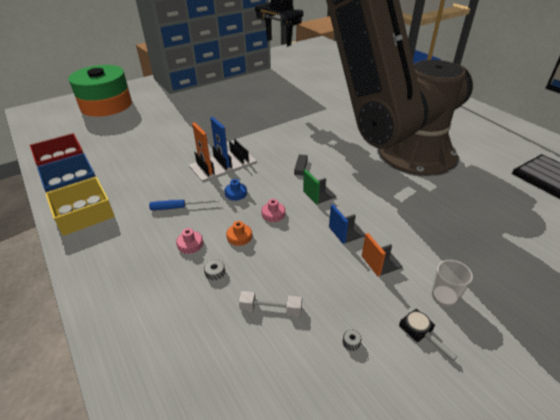

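View pics/top0.png

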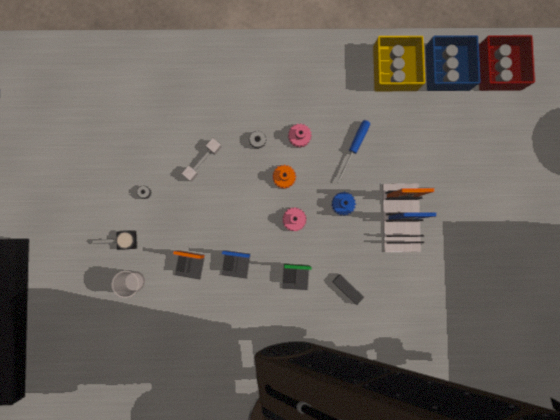

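View pics/wrist0.png

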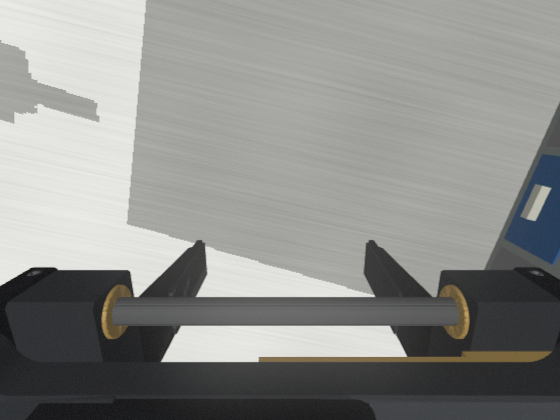

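Two panels (orange, blue) and blue and orange gears are visible; two pink gears are decoys at top (300,135) and (294,219). Next I'll measure.

```bash
cat > h.py <<'E'
from cell import env
import cv2,numpy as np
def grab(n,tag=None):
    p=env.camera_params(n); im,d=env.read_camera(n)
    if tag: cv2.imwrite(f"pics/{n}_{tag}.png",im[:,:,::-1])
    return p,im,d
def world(p,d):
    v,u=np.mgrid[0:420,0:560]
    c=np.stack([(u-p['cx'])/p['fx']*d,(v-p['cy'])/p['fy']*d,d],-1)
    return (c-p['t'])@p['R']
def masks(im):
    h=cv2.cvtColor(im,cv2.COLOR_RGB2HSV).astype(int);H,S,V=h[...,0],h[...,1],h[...,2]
    sat=(S>130)&(V>50)
    return {'blue':sat&(H>100)&(H<125),'orange':sat&(H>3)&(H<16),'green':sat&(H>45)&(H<80),'pink':(S>90)&(V>90)&((H>165)|(H<2))}
def blobs(p,im,d,minpx=30):
    W=world(p,d)
    for c,m in masks(im).items():
        n,l,s,cc=cv2.connectedComponentsWithStats((m&(d>0)).astype(np.uint8))
        for i in range(1,n):
            if s[i,4]<minpx: continue
            P=W[l==i]; yield c,cc[i].round(),s[i,4],P
def rpy(): 
    s=env.state(); return s['eef_pos'],s['tcp_rot']
def shift(target_xyz,yaw=None):
    """shift in tool axes from current measured pose"""
    from scipy.spatial.transform import Rotation as Ro
    s=env.state(); R=Ro.from_euler('xyz',s['tcp_rot']).as_matrix()
    o=R.T@(np.array(target_xyz)-s['eef_pos'])
    return o.round(1), None if yaw is None else round(-(yaw-s['tcp_rot'][2]),4)
E
python3 - <<'E'
from h import *
np.set_printoptions(precision=1,suppress=True)
for n in ['top','scene']:
    p,im,d=grab(n)
    for c,px,a,P in blobs(p,im,d):
        q=np.percentile(P,[2,50,98],axis=0)
        print(n,c,px,a,q[0],q[1],q[2])
E
python3 -c "
import cv2
a=cv2.imread('pics/top0.png');cv2.imwrite('pics/tc.png',cv2.resize(a[100:310,100:450],None,fx=2.2,fy=2.2,interpolation=2))
a=cv2.imread('pics/scene0.png');cv2.imwrite('pics/sc.png',cv2.resize(a[110:360,140:480],None,fx=2.3,fy=2.3,interpolation=2))"
```

```text
top blue [453.  64.] 914 [ 914.  -508.6   -1.2] [ 984.  -477.8    5.2] [1043.8 -387.2   61.7]
top blue [360. 136.] 246 [ 739.7 -211.6   16.5] [ 781.1 -187.6   23. ] [ 819.8 -164.1   28.3]
top blue [343. 203.] 375 [ 568.  -165.4   11.1] [ 593.2 -136.    20.3] [ 621.6 -112.    46.1]
top blue [419. 214.] 124 [ 550.6 -339.9  133.5] [ 554.8 -300.5  143.9] [ 558.1 -265.1  148.3]
top blue [235. 254.] 93 [454.6 120.    2.9] [462.2 153.4  74. ] [470.3 186.4  79.8]
top orange [284. 176.] 422 [643.3  -5.2   4.2] [668.5  23.2  19.9] [701.1  49.8  47.2]
top orange [411. 192.] 273 [ 610.4 -336.4   32.2] [ 612.1 -288.3  135.2] [ 619.5 -260.6  148. ]
top orange [188. 255.] 137 [450.8 242.2   1.3] [461.6 276.   72.8] [472.1 324.3  78.9]
top green [296. 267.] 86 [420.  -37.4   5. ] [427.1  -3.2  73.8] [432.2  25.8  78.7]
top pink [299. 135.] 391 [758.  -49.3   9.2] [782.  -20.6  20. ] [813.2   6.2  47. ]
top pink [294. 219.] 413 [525.9 -30.6   6.8] [552.4  -1.9  19.7] [580.9  24.1  47.4]
scene blue [200.   7.] 327 [ 256.1 -903.6  277.2] [ 317.6 -897.4  308.8] [ 358.8 -890.2  333.5]
scene blue [251.   
[... 1348 characters left out ...]
.3 -925.6    2.6] [ 762.6 -862.2   33.6] [ 841.7 -847.3   61.5]
scene orange [202. 145.] 366 [ 608.2 -333.1   16.1] [ 616.  -276.4  105.2] [ 619.1 -257.8  147.9]
scene orange [239. 234.] 458 [644.6   2.7   4.1] [675.4  33.3  21.5] [699.6  53.2  47.2]
scene orange [373. 254.] 588 [453.5 245.7   6.9] [464.  284.   46.1] [470.3 312.4  77.7]
scene green [97. 83.] 1361 [  666.7 -1014.7    71.3] [ 764.3 -879.8  121.4] [ 839.9 -847.3  128.9]
scene green [311. 186.] 317 [423.8 -38.4   9.3] [427.5  -0.8  45. ] [430.9  28.1  77.6]
scene pink [273. 211.] 375 [526.8 -24.8   5.6] [559.2   7.9  21.5] [581.9  27.6  47.4]
scene pink [189. 241.] 442 [758.3 -39.9   5.1] [789.3 -11.3  21.3] [813.4   7.8  47.3]
```

View pics/tc.png

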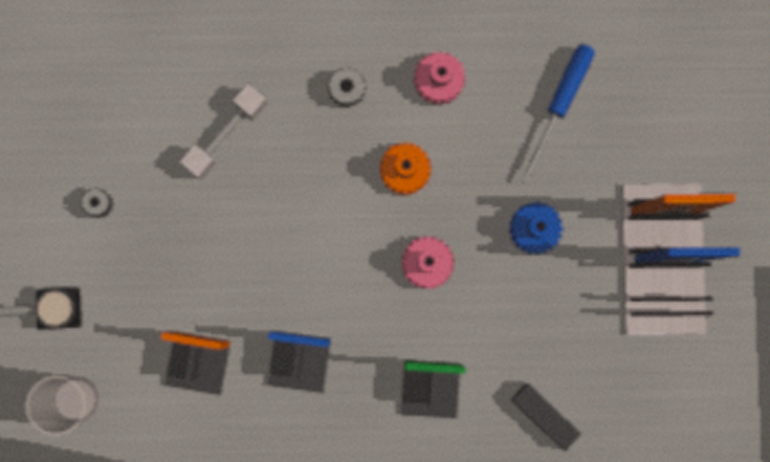

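View pics/sc.png

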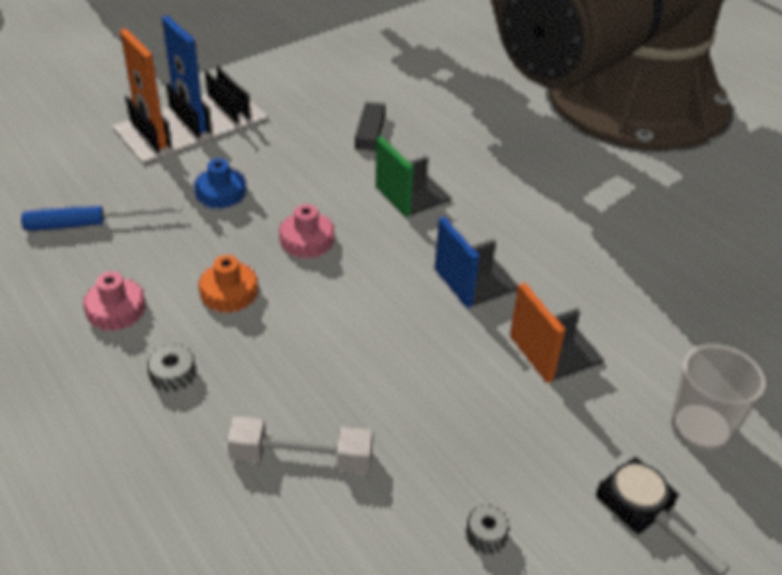

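```bash
cat >> h.py <<'E'
def stands(p,im,d):
    out={}
    for c,px,a,P in blobs(p,im,d):
        m=np.median(P,0)
        if not(400<m[0]<490 and -60<m[1]<340) or a<80: continue
        Q=P[(P[:,2]>10)&(P[:,2]<70)]
        yy=Q[:,1];k=np.polyfit(yy,Q[:,0],1)
        r=Q[:,0]-np.polyval(k,yy); g=abs(r-np.median(r))<4; k=np.polyfit(yy[g],Q[g,0],1)
        th=-np.arctan(k[0]); 
        t=np.array([-np.sin(th),np.cos(th)]); s=Q[:,:2]@t
        lo,hi=np.percentile(s,[1,99]);mid=(lo+hi)/2
        y=np.median(yy);n=np.array([np.cos(th),np.sin(th)])
        base=n*(np.array([np.polyval(k,y),y])@n)+t*mid
        out[c]=(base,th,hi-lo,np.std(r[g]))
    return out
E
python3 - <<'E'
from h import *
np.set_printoptions(precision=2,suppress=True)
for j in range(2):
    p,im,d=grab('scene')
    for c,v in stands(p,im,d).items(): print(c,v)
from scipy.optimize import least_squares
for n in ['top','scene']:
    p,im,d=grab(n)
    for c,px,a,P in blobs(p,im,d):
        m=np.median(P,0)
        if m[1]<-250 and 500<m[0]<650:
            Q=P[P[:,2]>60]; T=P[P[:,2]>130]
            r=cv2.minAreaRect(T[:,:2].astype(np.float32));print(n,'panel',c,r,len(T),'ztop',np.percentile(T[:,2],[50,95]))
            k=np.polyfit(Q[:,1],Q[:,0],1);print('  face line slope',k,np.percentile(Q[:,1],[1,99]))
        elif 500<m[0]<720 and -200<m[1]<150:
            H=P[P[:,2]>38]
            D=P[(P[:,2]>12)&(P[:,2]<24)]
            print(n,'gear',c,'hub',(np.percentile(H,3,axis=0)+np.percentile(H,97,axis=0))/2,np.ptp(H[:,:2],axis=0),'disc',cv2.minEnclosingCircle(D[:,:2].astype(np.float32)))
E
```

```text
blue (array([463.57, 155.22]), np.float64(-0.13512694025291483), np.float64(66.34361847217073), np.float64(1.2543881702911075))
orange (array([463.76, 278.16]), np.float64(-0.17601470247831705), np.float64(69.23516586176225), np.float64(1.1142703661867028))
green (array([427.41,  -5.52]), np.float64(-0.07146752148934385), np.float64(67.07169723996945), np.float64(1.1305400540888515))
blue (array([463.44, 154.99]), np.float64(-0.12954327667564675), np.float64(65.83671714949025), np.float64(1.1760579991688886))
orange (array([463.83, 278.46]), np.float64(-0.1797212527166351), np.float64(68.29883166061961), np.float64(1.1376024832828462))
green (array([427.45,  -4.87]), np.float64(-0.06261222246377036), np.float64(66.4983127396068), np.float64(1.1580144973127755))
top gear blue hub [ 594.5  -140.52   44.18] [27.46 25.53] disc ((595.716064453125, -139.3131103515625), 30.78432846069336)
top panel blue ((554.2922973632812, -302.33001708984375), (77.67005920410156, 7.427832126617432), 89.6888427734375) 123 ztop [143.86 147.11]
  face line slope [  0.   554.72] [-340.5  -263.95]
top gear ora
[... 486 characters left out ...]
8.770413398742676, 79.60955810546875), 0.17299403250217438) 96 ztop [142.19 148.59]
  face line slope [ -0.01 552.36] [-338.73 -261.26]
scene gear blue hub [ 594.06 -136.9    43.49] [24.14 23.92] disc ((594.6289672851562, -135.45269775390625), 29.898365020751953)
scene panel orange ((613.6875, -297.2742004394531), (8.99229621887207, 78.83611297607422), 0.4310316741466522) 103 ztop [143.49 148.37]
  face line slope [ -0.02 609.42] [-336.08 -258.14]
scene gear orange hub [670.98  24.49  43.51] [26.12 25.81] disc ((670.5579223632812, 26.222171783447266), 31.908649444580078)
scene gear pink hub [553.62  -0.1   43.67] [24.55 24.69] disc ((552.93994140625, 0.09062586724758148), 30.849313735961914)
```

```bash
python3 - <<'E'
from h import *
np.set_printoptions(precision=2,suppress=True)
p,im,d=grab('top')
for c,px,a,P in blobs(p,im,d):
    m=np.median(P,0)
    if 400<m[0]<490 and -60<m[1]<340:
        Q=P[(P[:,2]>66)][:,:2].astype(np.float32); print(c,cv2.minAreaRect(Q),len(Q))
print(shift([614,-299,230],np.pi/2))
E
```

```text
blue ((463.054931640625, 152.41091918945312), (69.98957061767578, 7.9120707511901855), 80.81170654296875) 83
orange ((463.1199951171875, 276.292724609375), (68.64656829833984, 8.217002868652344), 79.39390563964844) 92
green ((427.8047180175781, -6.996437072753906), (64.5929946899414, 7.690345287322998), 87.83184051513672) 78
(array([ 532.7, -197.7,   62.2]), np.float64(-1.348))
```

Emit:
play_rows --hand 40 --targets '[{"linear": [60,-20,0],"turn": -0.15},{"linear": [120,-42,5],"turn": -0.3},{"linear": [180,-65,10],"turn": -0.45},{"linear": [240,-88,15],"turn": -0.6},{"linear": [300,-110,20],"turn": -0.76},{"linear": [360,-132,25],"turn": -0.92},{"linear": [420,-155,30],"turn": -1.08},{"linear": [470,-175,35],"turn": -1.22},{"linear": [510,-190,40],"turn": -1.3},{"linear": [533,-198,45],"turn": -1.348},{"linear": [533,-198,45],"turn": -1.348},{"linear": [533,-198,45],"turn": -1.348}]'

```text
t: 2.0
eef_pos: [613.3, -299.6, 247.3]
tcp_rot: [-3.141, 0.0, 1.569]
ft_force: [-0.5, -0.8, -0.5]
opening: 0.422
```

```bash
python3 - <<'E'
from h import *
np.set_printoptions(precision=2,suppress=True)
print(rpy())
p,im,d=grab('wrist','a')
for c,px,a,P in blobs(p,im,d):
    m=np.median(P,0); print(c,px,a,np.percentile(P,[2,50,98],axis=0).round(1).tolist())
    T=P[P[:,2]>138][:,:2].astype(np.float32)
    if len(T)>50: print(cv2.minAreaRect(T),len(T))
E
```

```text
(array([ 613.32, -299.62,  247.34]), array([-3.14,  0.  ,  1.57]))
blue [265.  33.] 3620 [[565.7, -171.0, 14.4], [594.4, -146.5, 20.2], [620.4, -118.3, 45.9]]
blue [457.  88.] 2587 [[737.0, -216.2, 14.5], [776.5, -191.8, 23.5], [816.8, -167.6, 26.4]]
blue [199. 233.] 1353 [[505.4, -326.1, 13.8], [554.5, -294.8, 145.8], [558.8, -265.7, 147.1]]
((553.7547607421875, -292.97845458984375), (10.51845645904541, 56.992408752441406), 0.14411118626594543) 1220
orange [287. 240.] 1551 [[608.7, -339.1, 144.3], [613.4, -296.9, 145.9], [618.0, -263.1, 147.2]]
((613.3643188476562, -301.5733337402344), (79.86148834228516, 9.662415504455566), 89.53984832763672) 1543
```

View pics/wrist_a.png

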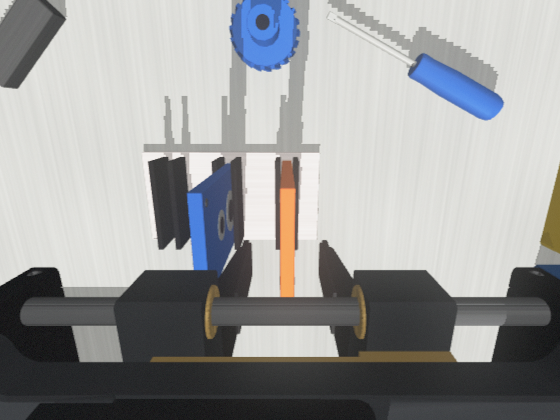

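Emit:
play_rows --targets '[{"linear": [-1,0,15],"turn": 0},{"linear": [-2,0,30],"turn": 0},{"linear": [-2,0,42],"turn": 0},{"linear": [-2,0,49],"turn": 0},{"linear": [-2,0,49],"turn": 0}]'

```text
t: 2.68
eef_pos: [614.1, -300.6, 197.6]
tcp_rot: [-3.141, -0.0, 1.571]
ft_force: [0.4, 0.0, 0.4]
opening: 0.421
```

Emit:
play_rows --hand 5 --targets '[{"linear": [0,0,0],"turn": 0},{"linear": [0,0,0],"turn": 0},{"linear": [0,0,0],"turn": 0},{"linear": [0,0,0],"turn": 0},{"linear": [0,0,0],"turn": 0},{"linear": [0,0,0],"turn": 0}]'

```text
t: 3.42
eef_pos: [614.3, -300.7, 198.5]
tcp_rot: [3.141, 0.0, 1.571]
ft_force: [0.8, 0.5, 1.6]
opening: 0.105
```

Emit:
play_rows --targets '[{"linear": [0,0,-15],"turn": 0},{"linear": [0,0,-40],"turn": 0},{"linear": [0,0,-70],"turn": 0},{"linear": [5,0,-90],"turn": 0},{"linear": [25,-5,-97],"turn": 0},{"linear": [60,-10,-97],"turn": 0.02},{"linear": [105,-15,-97],"turn": 0.04},{"linear": [155,-20,-97],"turn": 0.06},{"linear": [205,-25,-97],"turn": 0.09},{"linear": [255,-30,-97],"turn": 0.12},{"linear": [305,-36,-97],"turn": 0.15},{"linear": [355,-42,-97],"turn": 0.18},{"linear": [400,-48,-97],"turn": 0.18},{"linear": [440,-52,-97],"turn": 0.18},{"linear": [465,-54,-97],"turn": 0.18},{"linear": [478,-54,-97],"turn": 0.18},{"linear": [480,-54,-97],"turn": 0.18},{"linear": [480,-54,-97],"turn": 0.18}]'

```text
t: 5.68
eef_pos: [560.1, 178.8, 295.0]
tcp_rot: [-3.141, 0.0, 1.39]
ft_force: [-0.0, 0.4, -1.8]
opening: 0.104
```

```bash
python3 - <<'E'
from h import *
np.set_printoptions(precision=2,suppress=True)
print(rpy(),env.state()['opening'])
p,im,d=grab('wrist','b'); print(-p['R'].T@p['t'])
for c,px,a,P in blobs(p,im,d):
    m=np.median(P,0); print(c,px,a,np.percentile(P,[2,50,98],axis=0).round(1).tolist())
    T=P[(P[:,2]>70)&(P[:,2]<90)][:,:2].astype(np.float32)
    if len(T)>50: print(cv2.minAreaRect(T),len(T))
E
```

```text
(array([560.1 , 178.78, 295.03]), array([-3.14,  0.  ,  1.39])) 0.10400146401581137
[573.26 257.51 387.36]
blue [200. 236.] 468 [[444.9, 119.4, 35.2], [461.4, 154.6, 75.0], [468.5, 185.3, 76.4]]
((461.16278076171875, 152.10964965820312), (69.33165740966797, 8.332422256469727), 81.55378723144531) 452
orange [177. 118.] 2038 [[435.7, 244.2, 6.2], [464.0, 277.9, 58.8], [471.1, 308.9, 76.1]]
((461.2595520019531, 276.53948974609375), (69.11165618896484, 9.051713943481445), 78.99810028076172) 748
orange [285. 251.] 1715 [[554.1, 169.6, 241.1], [561.6, 194.2, 242.5], [568.7, 216.5, 243.8]]
orange [395. 277.] 829 [[656.9, 10.2, 6.6], [678.4, 34.9, 20.0], [698.8, 53.6, 46.1]]
orange [285. 334.] 305 [[548.0, 139.1, 241.2], [552.7, 145.1, 242.5], [557.5, 150.7, 243.7]]
pink [477. 289.] 382 [[761.7, -16.0, 16.1], [787.2, -3.6, 19.6], [810.9, 6.6, 21.5]]
```

View pics/wrist_b.png

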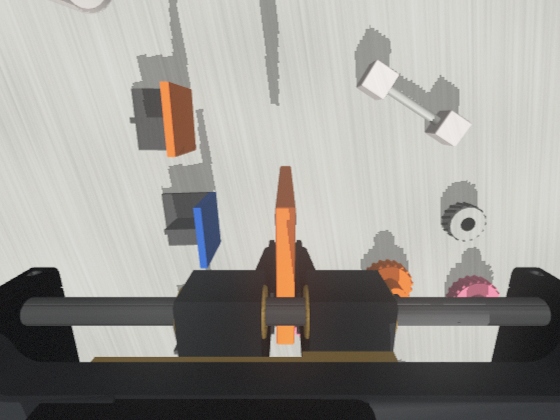

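Emit:
play_rows --targets '[{"linear": [15,-15,0],"turn": 0.009},{"linear": [40,-40,0],"turn": 0.009},{"linear": [65,-64,10],"turn": 0.009},{"linear": [79,-76,30],"turn": 0.009},{"linear": [79.4,-77,55],"turn": 0.009},{"linear": [79.4,-77,78],"turn": 0.009},{"linear": [79.4,-77,92],"turn": 0.009},{"linear": [79.4,-77,98],"turn": 0.009},{"linear": [79.4,-77,98],"turn": 0.009},{"linear": [79.4,-77,98],"turn": 0.009}]'

```text
t: 6.98
eef_pos: [498.9, 271.2, 197.9]
tcp_rot: [3.141, -0.001, 1.382]
ft_force: [0.4, 0.1, -2.1]
opening: 0.101
```

```bash
python3 - <<'E'
from h import *
np.set_printoptions(precision=2,suppress=True)
print(rpy(),env.state()['opening'])
p,im,d=grab('wrist','c'); grab('scene','c')
for c,px,a,P in blobs(p,im,d):
    if c!='orange': continue
    m=np.median(P,0); print(c,px,a,np.percentile(P,[2,50,98],axis=0).round(1).tolist())
    for lo,hi in((70,80),(135,155)):
      T=P[(P[:,2]>lo)&(P[:,2]<hi)][:,:2].astype(np.float32)
      if len(T)>50: print(cv2.minAreaRect(T),len(T))
E
```

```text
(array([498.93, 271.24, 197.88]), array([ 3.14, -0.  ,  1.38])) 0.10129052640206763
orange [285. 240.] 2132 [[493.2, 262.4, 76.1], [501.6, 291.9, 145.1], [508.6, 310.0, 146.6]]
((499.99017333984375, 285.0215148925781), (50.43754196166992, 10.04726791381836), 79.63978576660156) 1795
orange [239. 220.] 1895 [[448.2, 247.6, 7.1], [464.0, 283.0, 71.9], [471.1, 311.3, 76.1]]
((461.7730407714844, 279.5338439941406), (64.53651428222656, 8.277883529663086), 79.31655883789062) 984
orange [285. 334.] 306 [[486.3, 231.4, 144.0], [491.2, 237.6, 145.4], [496.0, 243.4, 146.5]]
((491.00726318359375, 237.614013671875), (12.909255981445312, 9.560502052307129), 79.6956787109375) 304
```

View pics/wrist_c.png

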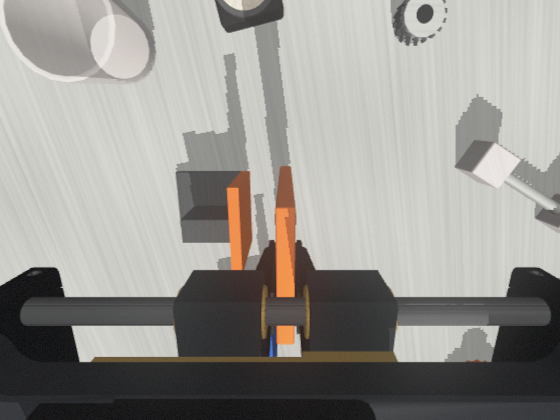

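View pics/scene_c.png

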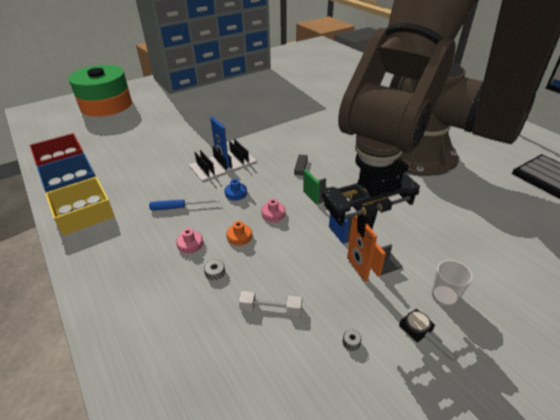

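Emit:
play_rows --targets '[{"linear": [0,0,2],"turn": 0},{"linear": [0,0,4],"turn": 0},{"linear": [0,0,5],"turn": 0},{"linear": [0,0,5.5],"turn": 0},{"linear": [0,0,5.5],"turn": 0}]'

```text
t: 7.7
eef_pos: [498.7, 271.2, 192.4]
tcp_rot: [3.141, -0.0, 1.382]
ft_force: [-1.1, -1.8, 7.9]
opening: 0.102
```

Emit:
play_rows --hand 22 --targets '[{"linear": [0,0,0],"turn": 0},{"linear": [0,0,0],"turn": 0},{"linear": [0,0,0],"turn": 0},{"linear": [0,0,0],"turn": 0}]'

```text
t: 8.2
eef_pos: [498.7, 271.2, 191.6]
tcp_rot: [3.142, 0.0, 1.382]
ft_force: [0.8, -0.6, 0.4]
opening: 0.233
```

```bash
cat >> h.py <<'E'
def panel_stand(c0,zs=(128,150)):
    p,im,d=grab('wrist')
    for c,px,a,P in blobs(p,im,d):
        if c!=c0 or a<100: continue
        for lo,hi in((70,80),zs):
          T=P[(P[:,2]>lo)&(P[:,2]<hi)][:,:2].astype(np.float32)
          if len(T)>50: print(lo,[np.round(q,1).tolist() for q in cv2.minAreaRect(T)],len(T),'medz',np.median(P[(P[:,2]>lo)&(P[:,2]<hi),2]).round(1))
E
python3 - <<'E'
from h import *
print(rpy(),env.state()['opening'],env.state()['ft_force'])
panel_stand('orange')
E
```

```text
(array([498.69325984, 271.22149714, 191.6203478 ]), array([3.14158406e+00, 1.11192698e-04, 1.38178846e+00])) 0.23311234182092538 [ 0.75232118 -0.55263408  0.41432886]
128 [[499.9, 285.6], [49.4, 9.6], 79.7] 1786 medz 139.9
70 [[461.8, 280.0], [63.5, 8.4], 79.3] 994 medz 74.9
128 [[490.7, 237.8], [13.6, 9.5], 79.7] 322 medz 139.9
```

Emit:
play_rows --targets '[{"linear": [0,-3,0],"turn": 0},{"linear": [0,-5,0],"turn": 0},{"linear": [0,-7,0],"turn": 0},{"linear": [0,-9,0],"turn": 0},{"linear": [0,-11,0],"turn": 0},{"linear": [0,-13,0],"turn": 0},{"linear": [0,-15,0],"turn": 0},{"linear": [0,-17,0],"turn": 0},{"linear": [0,-19,0],"turn": 0},{"linear": [0,-21,0],"turn": 0},{"linear": [0,-23,0],"turn": 0},{"linear": [0,-25,0],"turn": 0},{"linear": [0,-27,0],"turn": 0},{"linear": [0,-29,0],"turn": 0},{"linear": [0,-31,0],"turn": 0},{"linear": [0,-33,0],"turn": 0},{"linear": [0,-33,0],"turn": 0},{"linear": [0,-33,0],"turn": 0}]'

```text
t: 10.5
eef_pos: [466.3, 277.4, 191.7]
tcp_rot: [3.141, 0.0, 1.382]
ft_force: [-0.8, 1.6, 0.0]
opening: 0.228
```

```bash
python3 - <<'E'
from h import *
print(rpy(),env.state()['opening'],env.state()['ft_force'])
panel_stand('orange'); grab('wrist','d'); grab('scene','d')
E
python3 -c "
import cv2
a=cv2.imread('pics/scene_d.png');cv2.imwrite('pics/scd.png',cv2.resize(a[140:320,280:480],None,fx=3,fy=3,interpolation=2))"
```

```text
(array([466.29240785, 277.43687885, 191.72150835]), array([3.14147481e+00, 2.63349105e-06, 1.38178865e+00])) 0.22790492799190532 [-0.81124627  1.62410398  0.03940026]
70 [[473.9, 293.9], [42.3, 26.1], 80.2] 254 medz 74.6
128 [[470.8, 287.7], [56.0, 29.1], 77.7] 2157 medz 135.5
128 [[453.9, 243.3], [11.0, 11.5], 79.1] 276 medz 135.6
```

View pics/scd.png

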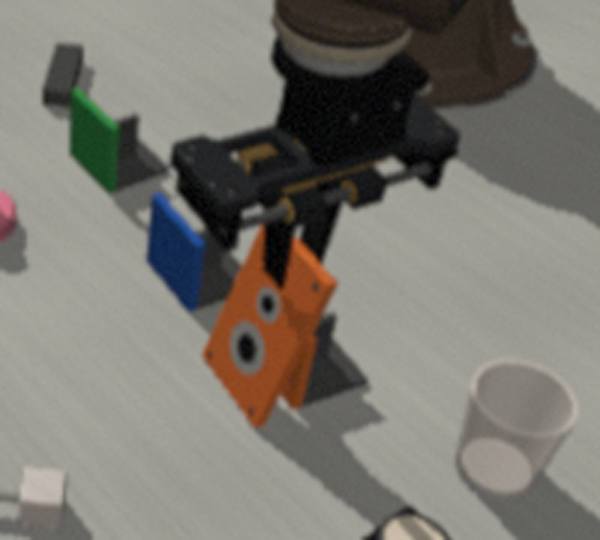

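View pics/wrist_d.png

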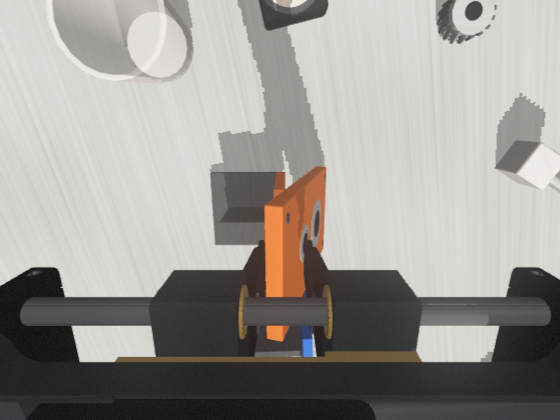

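Works well. Continue the last 11 mm, then lift off.

Emit:
play_rows --targets '[{"linear": [0,-2,0],"turn": 0},{"linear": [0,-4,0],"turn": 0},{"linear": [0,-6,0],"turn": 0},{"linear": [0,-8,0],"turn": 0},{"linear": [0,-9.5,0],"turn": 0},{"linear": [0,-11,0],"turn": 0},{"linear": [0,-11,0],"turn": 0},{"linear": [0,-11,0],"turn": 0}]'

```text
t: 11.65
eef_pos: [455.5, 279.5, 191.7]
tcp_rot: [3.141, 0.0, 1.382]
ft_force: [0.8, 0.2, -0.1]
opening: 0.233
```

```bash
python3 - <<'E'
from h import *
print(rpy(),env.state()['opening'],env.state()['ft_force'])
panel_stand('orange'); grab('wrist','e')
E
```

```text
(array([455.50128694, 279.48796799, 191.69977962]), array([3.14149040e+00, 3.10688925e-05, 1.38178942e+00])) 0.23255477642033587 [ 0.789656    0.20603753 -0.07315843]
70 [[479.1, 290.5], [20.0, 51.0], 13.0] 230 medz 74.3
128 [[461.6, 290.0], [55.1, 29.0], 79.3] 2009 medz 132.7
128 [[443.8, 243.5], [11.2, 9.2], 4.2] 203 medz 133.0
```

View pics/wrist_e.png

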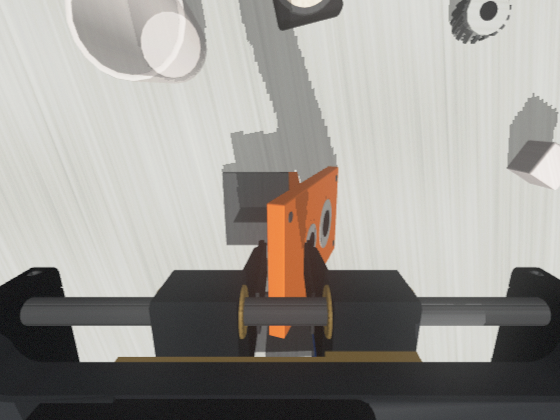

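Emit:
play_rows --hand 30 --targets '[{"linear": [0,0,0],"turn": 0},{"linear": [0,0,0],"turn": 0},{"linear": [0,0,0],"turn": 0},{"linear": [0,0,-5],"turn": 0},{"linear": [0,0,-15],"turn": 0},{"linear": [0,0,-35],"turn": 0},{"linear": [0,0,-65],"turn": 0},{"linear": [0,15,-95],"turn": 0},{"linear": [0,40,-110],"turn": 0},{"linear": [0,50,-110],"turn": 0}]'

```text
t: 13.0
eef_pos: [505.5, 269.9, 303.2]
tcp_rot: [3.139, -0.001, 1.381]
ft_force: [-0.2, 0.3, -0.1]
opening: 0.317
```

```bash
cat >> h.py <<'E'
def lean(c0):
    p,im,d=grab('wrist','lean_'+c0+str(int(env.state()['t']*10)))
    for c,px,a,P in blobs(p,im,d):
        if c!=c0 or a<300: continue
        if np.percentile(P[:,2],98)<110: continue
        # plane fit RANSAC on front face
        rng=np.random.default_rng(0);best=None
        for _ in range(300):
            q=P[rng.choice(len(P),3,False)];n=np.cross(q[1]-q[0],q[2]-q[0]);l=np.linalg.norm(n)
            if l<50: continue
            n/=l;g=abs((P-q[0])@n)<1.5
            if abs(n[0])<.5: continue
            if best is None or g.sum()>best.sum(): best=g
        Q=P[best];cc=Q.mean(0);n=np.linalg.svd(Q-cc)[2][2];n*=np.sign(n[0])
        print('px',px,a,'tilt deg',np.degrees(np.arcsin(n[2])).round(2),'yaw',np.arctan2(n[1],n[0]).round(4),'inl',best.mean().round(2))
        th=np.arctan2(n[1],n[0]);t=np.array([-np.sin(th),np.cos(th)]);nn=np.array([np.cos(th),np.sin(th)])
        s=Q[:,:2]@t;print(' s range',np.percentile(s,[.5,99.5]).round(1),'zrange',np.percentile(Q[:,2],[.5,99.5]).round(1))
        # front face line at z=0: 
        x0=(cc@n)/np.hypot(n[0],n[1]);print(' front face bottom n-dist',x0.round(1))
E
python3 - <<'E'
from h import *
print(rpy(),env.state()['opening'],env.state()['ft_force'])
lean('orange'); grab('scene','f')
E
python3 -c "
import cv2
a=cv2.imread('pics/scene_f.png');cv2.imwrite('pics/scf.png',cv2.resize(a[140:320,280:480],None,fx=3,fy=3,interpolation=2))"; ls -t pics|head -3
```

```text
(array([505.49665593, 269.93083604, 303.1688688 ]), array([ 3.13912129e+00, -1.41685730e-03,  1.38127776e+00])) 0.3173182479515066 [-0.18683744  0.34170109 -0.0802438 ]
px [245. 201.] 4299 tilt deg 20.57 yaw -0.186 inl 0.83
 s range [319.2 397.4] zrange [  9.2 135.2]
 front face bottom n-dist 444.8
px [442. 338.] 414 tilt deg 52.9 yaw -0.0515 inl 0.29
 s range [41.7 70.2] zrange [18.4 46.4]
 front face bottom n-dist 721.0
scf.png
scene_f.png
wrist_lean_orange130.png
```

View pics/scf.png

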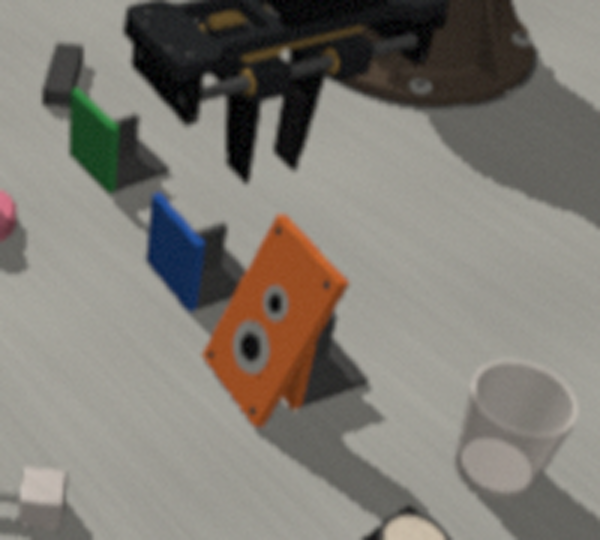

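Emit:
play_rows --hand 40 --targets '[{"linear": [-25,7,0],"turn": 0},{"linear": [-75,21,0],"turn": -0.02},{"linear": [-130,37,0],"turn": -0.05},{"linear": [-185,52,0],"turn": -0.08},{"linear": [-240,68,0],"turn": -0.11},{"linear": [-295,83,5],"turn": -0.14},{"linear": [-350,99,15],"turn": -0.17},{"linear": [-405,114,25],"turn": -0.19},{"linear": [-460,130,35],"turn": -0.19},{"linear": [-510,144,45],"turn": -0.19},{"linear": [-540,152,53],"turn": -0.19},{"linear": [-552,155.5,53],"turn": -0.19},{"linear": [-552.5,155.5,53],"turn": -0.19},{"linear": [-552.5,155.5,53],"turn": -0.19}]'

```text
t: 14.85
eef_pos: [553.5, -300.4, 249.1]
tcp_rot: [3.142, -0.0, 1.573]
ft_force: [0.2, -0.3, 0.1]
opening: 0.42
```

```bash
python3 - <<'E'
from h import *
print(rpy(),env.state()['opening'],env.state()['ft_force'])
panel_stand('blue',(138,150)); grab('wrist','g'); grab('scene','g')
p,im,d=grab('wrist')
for c,px,a,P in blobs(p,im,d):
    print(c,px,a,np.percentile(P,[2,50,98],axis=0).round(1).tolist())
E
```

```text
(array([ 553.53144887, -300.43859482,  249.05736537]), array([ 3.14158205e+00, -6.44101581e-05,  1.57285552e+00])) 0.4197588572041719 [ 0.22323363 -0.25797155  0.09910344]
138 [[553.3, -303.9], [77.7, 8.9], 89.9] 1412 medz 145.9
blue [329.  32.] 3507 [[565.7, -170.6, 16.2], [590.2, -146.6, 20.2], [620.2, -118.6, 45.9]]
blue [517.  88.] 2634 [[736.7, -216.3, 13.7], [775.5, -191.8, 23.4], [815.5, -167.6, 26.4]]
blue [286. 242.] 1429 [[549.0, -341.1, 144.6], [553.2, -300.7, 145.9], [557.7, -266.6, 147.1]]
```

View pics/wrist_g.png

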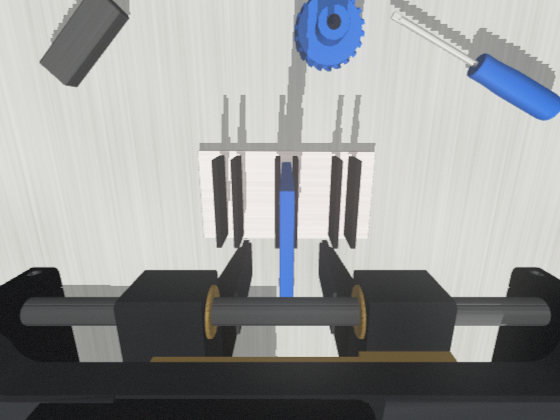

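Emit:
play_rows --targets '[{"linear": [-2,0.5,15],"turn": 0.002},{"linear": [-3,0.8,32],"turn": 0.002},{"linear": [-3,0.8,44],"turn": 0.002},{"linear": [-3,0.8,51],"turn": 0.002},{"linear": [-3,0.8,51],"turn": 0.002}]'

```text
t: 15.68
eef_pos: [554.2, -304.7, 197.1]
tcp_rot: [-3.141, -0.0, 1.57]
ft_force: [0.2, -0.1, 0.4]
opening: 0.421
```

Emit:
play_rows --hand 5 --targets '[{"linear": [0,0,0],"turn": 0},{"linear": [0,0,0],"turn": 0},{"linear": [0,0,0],"turn": 0},{"linear": [0,0,0],"turn": 0},{"linear": [0,0,0],"turn": 0},{"linear": [0,0,0],"turn": 0}]'

```text
t: 16.42
eef_pos: [554.4, -304.8, 198.0]
tcp_rot: [3.141, 0.0, 1.57]
ft_force: [0.4, 0.4, 3.9]
opening: 0.103
```

Emit:
play_rows --targets '[{"linear": [0,0,-15],"turn": 0},{"linear": [0,0,-40],"turn": 0},{"linear": [0,0,-70],"turn": 0},{"linear": [5,0,-90],"turn": 0},{"linear": [25,0,-100],"turn": 0},{"linear": [60,0,-100],"turn": 0.02},{"linear": [105,-2,-100],"turn": 0.04},{"linear": [155,-4,-100],"turn": 0.06},{"linear": [205,-6,-100],"turn": 0.09},{"linear": [255,-8,-100],"turn": 0.12},{"linear": [305,-10,-100],"turn": 0.145},{"linear": [350,-12,-100],"turn": 0.145},{"linear": [385,-14,-100],"turn": 0.145},{"linear": [405,-14,-100],"turn": 0.145},{"linear": [415,-14,-100],"turn": 0.145},{"linear": [415,-14,-100],"turn": 0.145},{"linear": [415,-14,-100],"turn": 0.145}]'

```text
t: 18.55
eef_pos: [540.8, 109.4, 297.6]
tcp_rot: [-3.141, 0.0, 1.424]
ft_force: [-0.1, 0.5, -0.3]
opening: 0.102
```

```bash
python3 - <<'E'
from h import *
print(rpy(),env.state()['opening'],env.state()['ft_force'])
panel_stand('blue',(200,260)); grab('wrist','h');
E
```

```text
(array([540.80202744, 109.40558405, 297.62771825]), array([-3.14148475e+00,  2.97444499e-04,  1.42391446e+00])) 0.10172402987972382 [-0.11354964  0.45036437 -0.31106613]
70 [[461.1, 152.0], [69.5, 8.5], 81.6] 535 medz 75.0
200 [[541.7, 124.1], [50.4, 9.5], 81.9] 1693 medz 245.6
200 [[534.7, 76.5], [12.1, 8.9], 81.3] 284 medz 245.6
```

View pics/wrist_h.png

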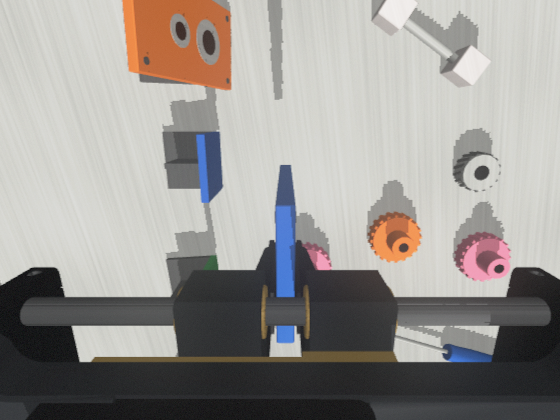

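Emit:
play_rows --targets '[{"linear": [8,-12,0],"turn": 0},{"linear": [20,-32,0],"turn": 0},{"linear": [29,-46,12],"turn": 0},{"linear": [30.3,-47.4,32],"turn": 0},{"linear": [30.3,-47.4,57],"turn": 0},{"linear": [30.3,-47.4,80],"turn": 0},{"linear": [30.3,-47.4,94],"turn": 0},{"linear": [30.3,-47.4,100],"turn": 0},{"linear": [30.3,-47.4,100],"turn": 0},{"linear": [30.3,-47.4,100],"turn": 0}]'

```text
t: 19.9
eef_pos: [498.4, 147.2, 198.3]
tcp_rot: [3.141, -0.0, 1.425]
ft_force: [0.3, 0.8, -0.3]
opening: 0.105
```

```bash
python3 - <<'E'
from h import *
print(rpy(),env.state()['opening'],env.state()['ft_force'])
panel_stand('blue',(135,160)); grab('wrist','i');
E
```

```text
(array([498.3927955 , 147.17935065, 198.29913724]), array([ 3.14053770e+00, -2.48314664e-04,  1.42482093e+00])) 0.1050671221839083 [ 0.29298893  0.84879223 -0.31085478]
70 [[461.3, 154.1], [66.0, 8.4], 81.6] 951 medz 75.0
135 [[499.5, 162.0], [50.6, 9.5], 81.6] 1732 medz 146.2
135 [[492.4, 114.0], [11.7, 8.9], 81.3] 286 medz 146.3
```

View pics/wrist_i.png

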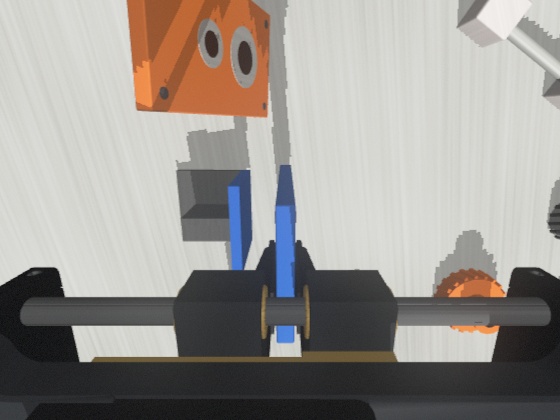

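Emit:
play_rows --targets '[{"linear": [-0.7,0,2],"turn": 0.001},{"linear": [-0.7,0,4],"turn": 0.001},{"linear": [-0.7,0,5.5],"turn": 0.001},{"linear": [-0.7,0,6.3],"turn": 0.001},{"linear": [-0.7,0,6.3],"turn": 0.001}]'

```text
t: 20.62
eef_pos: [498.2, 146.4, 191.9]
tcp_rot: [3.141, 0.0, 1.424]
ft_force: [-1.7, -0.7, 7.0]
opening: 0.103
```

Emit:
play_rows --hand 22 --targets '[{"linear": [0,0,0],"turn": 0},{"linear": [0,0,0],"turn": 0},{"linear": [0,0,0],"turn": 0},{"linear": [0,0,0],"turn": 0}]'

```text
t: 21.12
eef_pos: [498.1, 146.4, 191.3]
tcp_rot: [-3.142, 0.0, 1.424]
ft_force: [-0.2, -0.0, -0.5]
opening: 0.229
```

Emit:
play_rows --targets '[{"linear": [0,-3,0],"turn": 0},{"linear": [0,-5,0],"turn": 0},{"linear": [0,-7,0],"turn": 0},{"linear": [0,-9,0],"turn": 0},{"linear": [0,-11,0],"turn": 0},{"linear": [0,-13,0],"turn": 0},{"linear": [0,-15,0],"turn": 0},{"linear": [0,-17,0],"turn": 0},{"linear": [0,-19,0],"turn": 0},{"linear": [0,-21,0],"turn": 0},{"linear": [0,-23,0],"turn": 0},{"linear": [0,-25,0],"turn": 0},{"linear": [0,-27,0],"turn": 0},{"linear": [0,-29,0],"turn": 0},{"linear": [0,-31,0],"turn": 0},{"linear": [0,-33,0],"turn": 0},{"linear": [0,-33,0],"turn": 0},{"linear": [0,-33,0],"turn": 0}]'

```text
t: 23.38
eef_pos: [465.5, 151.3, 191.4]
tcp_rot: [3.141, 0.0, 1.424]
ft_force: [-0.5, 0.2, -0.6]
opening: 0.235
```

Emit:
play_rows --targets '[{"linear": [0,-2,0],"turn": 0},{"linear": [0,-4,0],"turn": 0},{"linear": [0,-6,0],"turn": 0},{"linear": [0,-8,0],"turn": 0},{"linear": [0,-9.5,0],"turn": 0},{"linear": [0,-11,0],"turn": 0},{"linear": [0,-11,0],"turn": 0},{"linear": [0,-11,0],"turn": 0}]'

```text
t: 24.38
eef_pos: [454.6, 152.9, 191.4]
tcp_rot: [3.141, 0.0, 1.424]
ft_force: [0.1, 0.6, -0.6]
opening: 0.228
```

```bash
python3 - <<'E'
from h import *
print(rpy(),env.state()['opening'],env.state()['ft_force'])
grab('wrist','j');
E
```

```text
(array([454.6339033 , 152.86378066, 191.41818007]), array([3.14147178e+00, 5.79932695e-05, 1.42383396e+00])) 0.22775840827557028 [ 0.05659913  0.61835277 -0.62484773]
```

View pics/wrist_j.png

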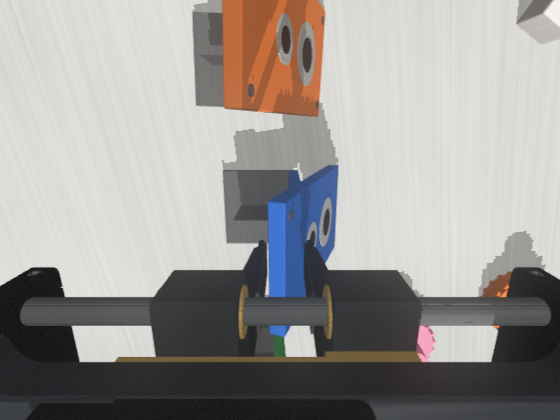

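Emit:
play_rows --hand 30 --targets '[{"linear": [0,0,0],"turn": 0},{"linear": [0,0,0],"turn": 0},{"linear": [0,0,0],"turn": 0},{"linear": [0,0,-5],"turn": 0},{"linear": [0,0,-15],"turn": 0},{"linear": [0,0,-35],"turn": 0},{"linear": [0,0,-65],"turn": 0},{"linear": [0,15,-95],"turn": 0},{"linear": [0,40,-110],"turn": 0},{"linear": [0,50,-110],"turn": 0}]'

```text
t: 25.68
eef_pos: [505.0, 145.4, 302.8]
tcp_rot: [3.139, -0.001, 1.423]
ft_force: [-0.1, 0.3, -0.2]
opening: 0.313
```

```bash
python3 - <<'E'
from h import *
print(rpy(),env.state()['opening'],env.state()['ft_force'])
lean('blue'); grab('scene','k');grab('top','k')
for n in['top','scene']:
  p,im,d=grab(n)
  for c,px,a,P in blobs(p,im,d):
    m=np.median(P,0)
    H=P[P[:,2]>38]
    if c in('blue','orange','pink','green') and 500<m[0]<900 and abs(m[1])<200 and len(H)>3 and m[2]<30: print(n,c,px,'hub',(np.percentile(H,3,axis=0)+np.percentile(H,97,axis=0))/2)
E
ls -t pics|head -3
```

```text
(array([504.96081666, 145.39896166, 302.77376731]), array([ 3.13888355e+00, -7.45352766e-04,  1.42346763e+00])) 0.3129739652488987 [-0.13126895  0.28381684 -0.17320053]
px [245. 200.] 3984 tilt deg 20.36 yaw -0.1464 inl 0.85
 s range [179.7 257.1] zrange [  9.2 135.1]
 front face bottom n-dist 476.4
top blue [343. 203.] hub [ 594.53828816 -140.4230636    43.98789225]
top orange [284. 176.] hub [671.91511807  21.75768967  43.7775216 ]
top pink [299. 135.] hub [786.48961579 -23.14350044  43.96719672]
top pink [294. 219.] hub [553.59744619  -5.18488186  44.5529938 ]
scene blue [235. 190.] hub [ 594.11062291 -135.35759955   43.9312936 ]
scene orange [239. 234.] hub [670.50244178  23.90140281  44.27477264]
scene pink [273. 211.] hub [ 5.52831597e+02 -5.25820991e-01  4.36268254e+01]
scene pink [189. 241.] hub [784.80382433 -19.06740459  43.22063926]
top_k.png
scene_k.png
wrist_lean_blue256.png
```

View pics/scene_k.png

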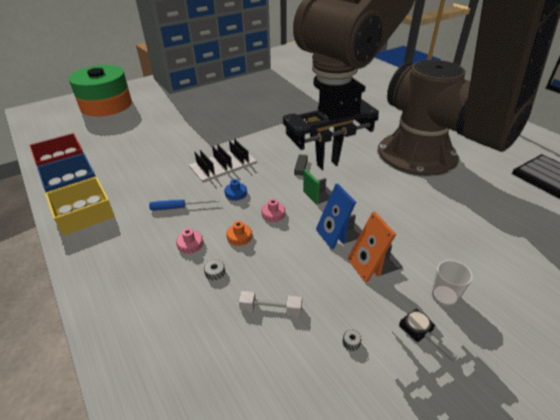

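Emit:
play_rows --hand 50 --targets '[{"linear": [-10,20,0],"turn": 0},{"linear": [-30,60,10],"turn": 0},{"linear": [-55,105,30],"turn": 0},{"linear": [-80,150,45],"turn": 0},{"linear": [-95,178,55],"turn": 0},{"linear": [-97,182,58],"turn": 0},{"linear": [-97,182,58],"turn": 0},{"linear": [-97,182,58],"turn": 0}]'

```text
t: 26.92
eef_pos: [669.4, 23.5, 244.0]
tcp_rot: [3.141, -0.0, 1.425]
ft_force: [0.3, 0.0, 0.2]
opening: 0.523
```

```bash
cat >> h.py <<'E'
def gear(c0,tag='w'):
    p,im,d=grab('wrist',tag)
    for c,px,a,P in blobs(p,im,d):
        if c!=c0: continue
        H=P[(P[:,2]>41)&(P[:,2]<50)];D=P[(P[:,2]>15)&(P[:,2]<24)]
        print(c,px,a,'hub',len(H), cv2.minEnclosingCircle(H[:,:2].astype(np.float32)) if len(H)>20 else '', 'disc',len(D),cv2.minEnclosingCircle(D[:,:2].astype(np.float32)) if len(D)>50 else '')
E
python3 - <<'E'
from h import *
print(rpy(),env.state()['opening'])
gear('orange','l')
E
```

```text
(array([669.43005725,  23.50547751, 243.97211777]), array([ 3.14120606e+00, -6.75341348e-06,  1.42458102e+00])) 0.5230394465294066
orange [25.  1.] 33 hub 0  disc 0 
orange [56.  3.] 181 hub 0  disc 64 ((485.5191650390625, 232.68206787109375), 5.328868389129639)
orange [288. 198.] 2567 hub 501 ((670.68017578125, 21.066965103149414), 13.813783645629883) disc 1900 ((670.9081420898438, 21.095548629760742), 32.49762725830078)
```

View pics/wrist_l.png

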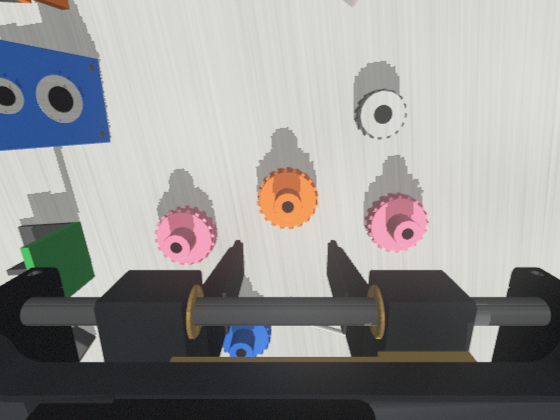

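Emit:
play_rows --targets '[{"linear": [-1.4,2.8,20],"turn": 0},{"linear": [-1.4,2.8,55],"turn": 0},{"linear": [-1.4,2.8,95],"turn": 0},{"linear": [-1.4,2.8,122],"turn": 0},{"linear": [-1.4,2.8,136],"turn": 0},{"linear": [-1.4,2.8,141.5],"turn": 0},{"linear": [-1.4,2.8,141.5],"turn": 0}]'

```text
t: 27.85
eef_pos: [672.6, 21.1, 102.2]
tcp_rot: [3.141, 0.0, 1.424]
ft_force: [0.4, -0.3, 0.4]
opening: 0.524
```

Emit:
play_rows --hand 20 --targets '[{"linear": [0,0,0],"turn": 0},{"linear": [0,0,0],"turn": 0},{"linear": [0,0,0],"turn": 0},{"linear": [0,0,0],"turn": 0},{"linear": [0,0,0],"turn": 0}]'

```text
t: 28.48
eef_pos: [672.6, 21.1, 102.4]
tcp_rot: [3.141, 0.0, 1.424]
ft_force: [-1.5, 0.4, 5.9]
opening: 0.283
```

Emit:
play_rows --targets '[{"linear": [0,0,-20],"turn": 0},{"linear": [3,-2,-45],"turn": 0},{"linear": [20,-12,-60],"turn": 0.01},{"linear": [55,-32,-60],"turn": 0.02},{"linear": [100,-58,-60],"turn": 0.03},{"linear": [145,-84,-60],"turn": 0.04},{"linear": [185,-107,-60],"turn": 0.04},{"linear": [209,-121,-60],"turn": 0.04},{"linear": [217.9,-126.7,-60],"turn": 0.04},{"linear": [217.9,-126.7,-60],"turn": 0.04},{"linear": [217.9,-126.7,-60],"turn": 0.04}]'

```text
t: 29.85
eef_pos: [579.4, 254.4, 162.0]
tcp_rot: [3.141, 0.0, 1.383]
ft_force: [-0.6, -0.5, -1.3]
opening: 0.288
```

```bash
python3 - <<'E'
from h import *
print(rpy(),env.state()['opening'],env.state()['ft_force'])
p,im,d=grab('wrist','m')
for c,px,a,P in blobs(p,im,d):
    print(c,px,a,np.percentile(P,[2,50,98],axis=0).round(1).tolist())
    if c=='orange':
        D=P[(P[:,2]>76)&(P[:,2]<84)&(P[:,0]>530)]
        if len(D)>50: print(cv2.minEnclosingCircle(D[:,:2].astype(np.float32)))
print(shift([579.3,255.3,103]))
E
```

```text
(array([579.37998479, 254.40392287, 161.97672811]), array([3.14144497e+00, 1.32123575e-04, 1.38285449e+00])) 0.2883693229278374 [-0.60301343 -0.53581537 -1.30330013]
orange [ 98. 234.] 14864 [[459.3, 239.9, 8.7], [473.7, 294.3, 85.4], [502.6, 316.0, 128.6]]
orange [285. 240.] 5461 [[551.2, 245.1, 68.4], [581.2, 266.8, 79.8], [606.9, 284.7, 105.3]]
((578.210693359375, 254.80447387695312), 32.423038482666016)
orange [ 80. 331.] 200 [[455.8, 238.1, 98.6], [458.0, 241.4, 105.9], [507.3, 277.8, 163.0]]
(array([ 1. , -0.3, 58.9]), None)
```

View pics/wrist_m.png

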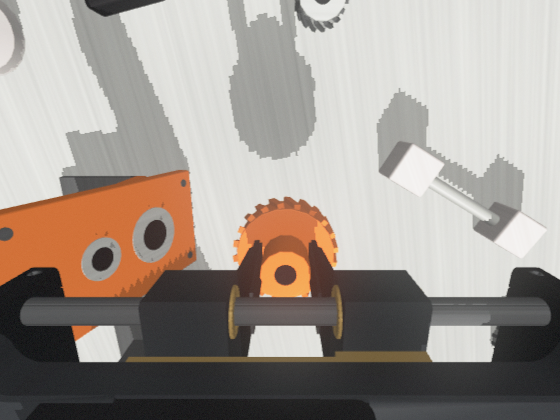

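Emit:
play_rows --targets '[{"linear": [0,0,15],"turn": 0},{"linear": [0,0,35],"turn": 0},{"linear": [0,0,50],"turn": 0},{"linear": [0,0,57],"turn": 0},{"linear": [0,0,59.3],"turn": 0},{"linear": [0,0,59.3],"turn": 0},{"linear": [0,0,59.3],"turn": 0}]'

```text
t: 30.78
eef_pos: [579.3, 255.3, 103.0]
tcp_rot: [3.141, -0.0, 1.384]
ft_force: [-0.3, -0.1, -1.2]
opening: 0.289
```

Emit:
play_rows --hand 46 --targets '[{"linear": [0,0,0],"turn": 0},{"linear": [0,0,0],"turn": 0},{"linear": [0,0,0],"turn": 0},{"linear": [0,0,0],"turn": 0},{"linear": [0,0,-10],"turn": 0},{"linear": [0,0,-35],"turn": 0},{"linear": [0,0,-75],"turn": 0},{"linear": [0,0,-115],"turn": 0},{"linear": [0,0,-140],"turn": 0},{"linear": [0,0,-140],"turn": 0}]'

```text
t: 32.02
eef_pos: [579.4, 255.4, 245.0]
tcp_rot: [3.138, -0.002, 1.384]
ft_force: [0.8, 0.3, -0.8]
opening: 0.483
```

```bash
python3 - <<'E'
from h import *
print(rpy(),env.state()['opening'],env.state()['ft_force'])
gear('orange','n')
for n in['top','scene']:
  p,im,d=grab(n)
  for c,px,a,P in blobs(p,im,d):
    m=np.median(P,0)
    H=P[P[:,2]>38]
    if c in('blue','orange','pink','green') and 500<m[0]<900 and -200<m[1]<350 and len(H)>3 and m[2]<30: print(n,c,px,'hub',(np.percentile(H,3,axis=0)+np.percentile(H,97,axis=0))/2)
print(shift([595,-141,244]))
E
```

```text
(array([579.38691157, 255.39401547, 244.9848204 ]), array([ 3.13797091e+00, -1.87502343e-03,  1.38387123e+00])) 0.4834487679040483 [ 0.76908325  0.28000718 -0.8158689 ]
orange [145. 217.] 9664 hub 260 ((481.9869689941406, 273.75885009765625), 39.508094787597656) disc 391 ((481.66363525390625, 273.57879638671875), 41.89800262451172)
orange [284. 196.] 2557 hub 509 ((578.5115356445312, 255.05770874023438), 13.889095306396484) disc 1881 ((578.2343139648438, 255.55662536621094), 32.373199462890625)
top blue [343. 203.] hub [ 594.57007839 -140.0354286    44.82024675]
top orange [206. 209.] hub [551.43755397 181.2211323  426.27359475]
top pink [299. 135.] hub [786.63743337 -23.30999256  42.90114246]
top pink [294. 219.] hub [553.72154599  -5.22224919  44.09983233]
scene blue [235. 190.] hub [ 593.66082747 -136.06486728   43.26152493]
scene orange [325. 278.] hub [579.17176596 257.98765298  43.54677961]
scene pink [273. 211.] hub [553.44226673  -1.19707296  43.66492282]
scene pink [189. 241.] hub [784.7175384  -20.27635473  43.27805744]
(array([-386.1,   89.7,   -2.2]), None)
```

View pics/wrist_n.png

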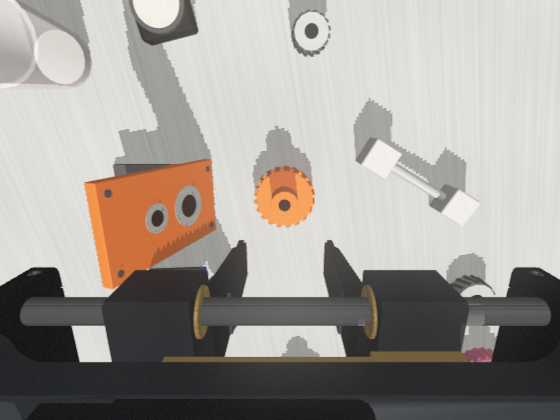

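Emit:
play_rows --hand 50 --targets '[{"linear": [-20,5,0],"turn": 0},{"linear": [-65,15,0],"turn": -0.01},{"linear": [-120,28,0],"turn": -0.02},{"linear": [-175,40,0],"turn": -0.03},{"linear": [-230,53,0],"turn": -0.04},{"linear": [-285,66,0],"turn": -0.04},{"linear": [-335,77,0],"turn": -0.04},{"linear": [-372,85,0],"turn": -0.04},{"linear": [-388,89,0],"turn": -0.04},{"linear": [-388,89,0],"turn": -0.04},{"linear": [-388,89,0],"turn": -0.04}]'

```text
t: 33.55
eef_pos: [594.2, -141.6, 242.4]
tcp_rot: [-3.141, -0.0, 1.425]
ft_force: [0.3, -0.2, 0.9]
opening: 0.527
```

```bash
python3 - <<'E'
from h import *
print(rpy(),env.state()['opening'])
gear('blue','o')
E
```

```text
(array([ 594.16997579, -141.56467779,  242.39063061]), array([-3.14098019e+00, -1.96600803e-04,  1.42454222e+00])) 0.527102913015405
blue [286. 197.] 2356 hub 494 ((593.5242309570312, -141.26339721679688), 13.691032409667969) disc 1841 ((593.3449096679688, -140.993896484375), 32.391151428222656)
blue [466. 218.] 1726 hub 0  disc 959 ((778.15087890625, -190.6022491455078), 46.178829193115234)
```

View pics/wrist_o.png

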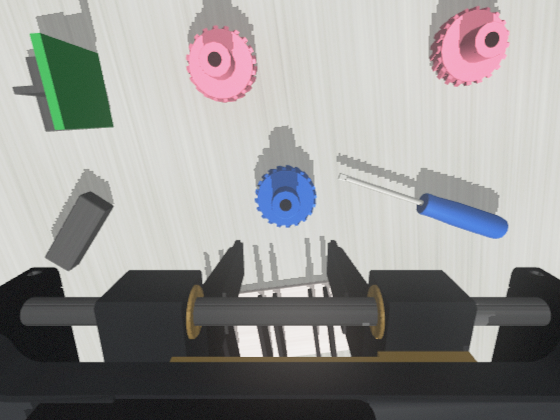

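Emit:
play_rows --targets '[{"linear": [1.1,0.2,20],"turn": 0},{"linear": [1.1,0.2,55],"turn": 0},{"linear": [1.1,0.2,95],"turn": 0},{"linear": [1.1,0.2,121],"turn": 0},{"linear": [1.1,0.2,135],"turn": 0},{"linear": [1.1,0.2,140],"turn": 0},{"linear": [1.1,0.2,140],"turn": 0}]'

```text
t: 34.48
eef_pos: [595.0, -141.3, 103.2]
tcp_rot: [3.141, 0.0, 1.424]
ft_force: [-1.0, 0.7, 0.8]
opening: 0.524
```

Emit:
play_rows --hand 20 --targets '[{"linear": [0,0,0],"turn": 0},{"linear": [0,0,0],"turn": 0},{"linear": [0,0,0],"turn": 0},{"linear": [0,0,0],"turn": 0},{"linear": [0,0,0],"turn": 0}]'

```text
t: 35.1
eef_pos: [594.8, -141.6, 103.1]
tcp_rot: [3.141, 0.0, 1.424]
ft_force: [-1.1, 0.2, 6.0]
opening: 0.29
```

Emit:
play_rows --targets '[{"linear": [0,0,-20],"turn": 0},{"linear": [0,0,-50],"turn": 0},{"linear": [3,0,-80],"turn": 0},{"linear": [25,-5,-90],"turn": 0},{"linear": [65,-13,-90],"turn": 0},{"linear": [115,-23,-90],"turn": 0},{"linear": [165,-33,-90],"turn": 0},{"linear": [210,-42,-90],"turn": 0},{"linear": [245,-50,-85],"turn": 0},{"linear": [265,-54,-70],"turn": 0},{"linear": [271.7,-55.1,-60],"turn": 0},{"linear": [271.7,-55.1,-60],"turn": 0},{"linear": [271.7,-55.1,-60],"turn": 0}]'

```text
t: 36.72
eef_pos: [580.2, 134.3, 162.5]
tcp_rot: [-3.141, 0.0, 1.423]
ft_force: [-0.6, 0.1, -0.4]
opening: 0.29
```

```bash
python3 - <<'E'
from h import *
print(rpy(),env.state()['opening'],env.state()['ft_force'])
p,im,d=grab('wrist','p')
for c,px,a,P in blobs(p,im,d):
    if c=='blue':
        D=P[(P[:,2]>75)&(P[:,2]<86)&(P[:,0]>530)]
        if len(D)>50: print(cv2.minEnclosingCircle(D[:,:2].astype(np.float32)),np.median(D[:,2]))
E
```

```text
(array([580.236422  , 134.34001438, 162.53310506]), array([-3.14149820e+00,  2.14437075e-04,  1.42260591e+00])) 0.28998838734919263 [-0.55243526  0.07643306 -0.41168059]
((579.217529296875, 134.92388916015625), 32.54325485229492) 79.30892304626175
```

View pics/wrist_p.png

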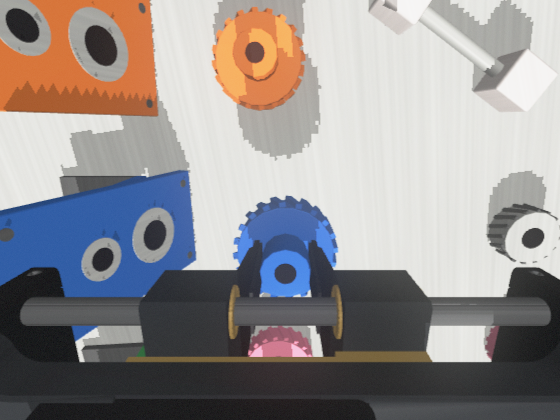

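Emit:
play_rows --targets '[{"linear": [-0.4,-0.3,15],"turn": 0},{"linear": [-0.4,-0.3,35],"turn": 0},{"linear": [-0.4,-0.3,50],"turn": 0},{"linear": [-0.4,-0.3,57],"turn": 0},{"linear": [-0.4,-0.3,59],"turn": 0},{"linear": [-0.4,-0.3,59],"turn": 0},{"linear": [-0.4,-0.3,59],"turn": 0}]'

```text
t: 37.65
eef_pos: [579.8, 135.0, 104.1]
tcp_rot: [3.141, -0.0, 1.424]
ft_force: [-0.3, -1.1, -0.8]
opening: 0.29
```

Emit:
play_rows --hand 46 --targets '[{"linear": [0,0,0],"turn": 0},{"linear": [0,0,0],"turn": 0},{"linear": [0,0,0],"turn": 0},{"linear": [0,0,0],"turn": 0},{"linear": [0,0,-10],"turn": 0},{"linear": [0,0,-35],"turn": 0},{"linear": [0,0,-75],"turn": 0},{"linear": [0,0,-115],"turn": 0},{"linear": [0,0,-140],"turn": 0},{"linear": [0,0,-140],"turn": 0}]'

```text
t: 38.9
eef_pos: [580.0, 135.1, 245.8]
tcp_rot: [3.138, -0.001, 1.424]
ft_force: [-0.4, 0.7, -0.6]
opening: 0.486
```

```bash
python3 - <<'E'
from h import *
print(rpy(),env.state()['opening'],env.state()['ft_force'])
gear('blue','q');gear('orange','q2'); lean('blue'); lean('orange')
grab('scene','q')
E
```

```text
(array([580.0142475 , 135.05881613, 245.83405427]), array([ 3.13770647e+00, -9.74908462e-04,  1.42378915e+00])) 0.48622957957485835 [-0.43236371  0.65213523 -0.55419543]
blue [145. 217.] 9385 hub 249 ((482.2323913574219, 149.58311462402344), 39.298946380615234) disc 384 ((481.296875, 149.51806640625), 41.647605895996094)
blue [284. 197.] 2273 hub 488 ((579.2456665039062, 135.34182739257812), 13.814908027648926) disc 1767 ((579.1444091796875, 135.36361694335938), 32.46519470214844)
orange [100.  58.] 14264 hub 386 ((485.8106689453125, 272.3548583984375), 39.149837493896484) disc 603 ((495.20220947265625, 270.408203125), 39.246673583984375)
orange [262.  69.] 1134 hub 118 ((578.4683227539062, 254.72396850585938), 13.857396125793457) disc 865 ((578.0479125976562, 255.18280029296875), 32.345584869384766)
orange [264.  72.] 56 hub 56 ((577.9226684570312, 255.25677490234375), 6.662032127380371) disc 0 
px [145. 217.] 9556 tilt deg 20.3 yaw -0.1462 inl 0.89
 s range [179.4 257.1] zrange [  7.5 135. ]
 front face bottom n-dist 476.3
px [100.  58.] 14354 tilt deg 20.47 yaw -0.1871 inl 0.92
 s range [318.7 396.4] zrange [  6.9 134.9]
 front face bottom n-dist 444.1
```

View pics/wrist_q.png

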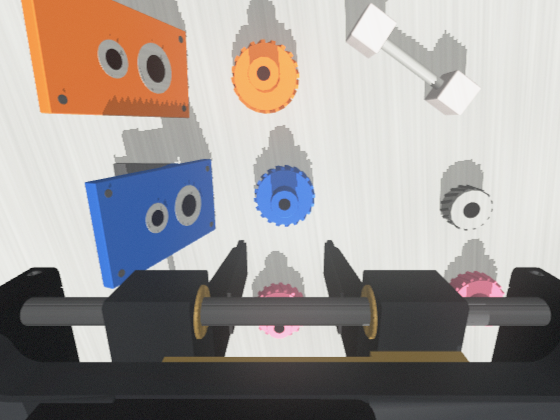

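View pics/scene_q.png

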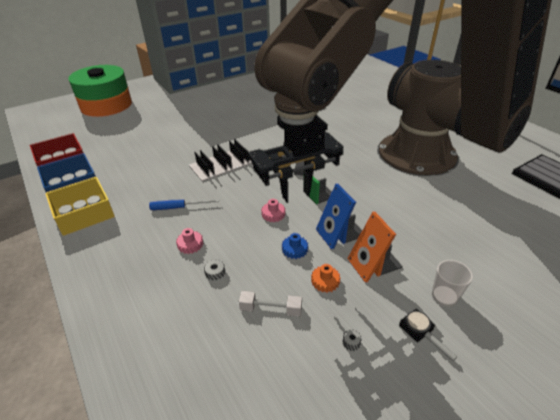

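Emit:
play_rows --targets '[{"linear": [0,0,-40],"turn": 0},{"linear": [-30,-4,-80],"turn": 0},{"linear": [-80,-12,-80],"turn": 0},{"linear": [-135,-20,-80],"turn": 0},{"linear": [-190,-28,-80],"turn": 0},{"linear": [-245,-36,-80],"turn": 0},{"linear": [-300,-44,-80],"turn": 0},{"linear": [-355,-52,-80],"turn": 0},{"linear": [-410,-60,-80],"turn": 0},{"linear": [-465,-68,-80],"turn": 0},{"linear": [-520,-76,-80],"turn": 0},{"linear": [-565,-83,-80],"turn": 0},{"linear": [-590,-87,-80],"turn": 0},{"linear": [-600,-88,-80],"turn": 0},{"linear": [-600,-88,-80],"turn": 0},{"linear": [-600,-88,-80],"turn": 0},{"linear": [-600,-88,-80],"turn": 0},{"linear": [-600,-88,-80],"turn": 0},{"linear": [-600,-88,-80],"turn": 0},{"linear": [-600,-88,-80],"turn": 0}]'

```text
t: 41.65
eef_pos: [404.7, -445.6, 323.6]
tcp_rot: [3.142, 0.0, 1.424]
ft_force: [-0.9, -0.2, 0.6]
opening: 0.482
```

Emit:
play_rows --targets '[{"linear": [0,0,0],"turn": 0},{"linear": [0,0,0],"turn": 0},{"linear": [0,0,0],"turn": 0},{"linear": [0,0,0],"turn": 0},{"linear": [0,0,0],"turn": 0},{"linear": [0,0,0],"turn": 0},{"linear": [0,0,0],"turn": 0},{"linear": [0,0,0],"turn": 0},{"linear": [0,0,0],"turn": 0},{"linear": [0,0,0],"turn": 0},{"linear": [0,0,0],"turn": 0},{"linear": [0,0,0],"turn": 0},{"linear": [0,0,0],"turn": 0},{"linear": [0,0,0],"turn": 0},{"linear": [0,0,0],"turn": 0},{"linear": [0,0,0],"turn": 0},{"linear": [0,0,0],"turn": 0},{"linear": [0,0,0],"turn": 0},{"linear": [0,0,0],"turn": 0},{"linear": [0,0,0],"turn": 0}]'

```text
t: 44.15
eef_pos: [404.7, -445.6, 323.7]
tcp_rot: [3.142, 0.0, 1.424]
ft_force: [-0.0, -0.6, -0.7]
opening: 0.483
```

```bash
cat > chk.py <<'E'
from h import *
print(env.state()['t'],env.state()['eef_pos'])
for n in['top','scene']:
  p,im,d=grab(n,'z%d'%env.state()['t'])
  for c,px,a,P in blobs(p,im,d):
    m=np.median(P,0)
    H=P[(P[:,2]>38)&(P[:,2]<50)]
    if 400<m[0]<900 and -200<m[1]<350 and len(H)>3: print(n,c,px,a,'hub',((np.percentile(H,3,axis=0)+np.percentile(H,97,axis=0))/2).round(1))
E
python3 chk.py; ls -t pics|head -2
```

```text
44.15 [ 404.6989124  -445.64123963  323.66890015]
top blue [237. 195.] 386 hub [622.1 150.7  44.2]
top blue [235. 252.] 516 hub [489.  148.3  44.1]
top orange [199. 211.] 439 hub [580.6 254.5  44.1]
top orange [187. 252.] 694 hub [468.9 272.5  44.4]
top pink [299. 135.] 392 hub [786.6 -23.3  43.7]
top pink [294. 219.] 416 hub [553.7  -5.3  44.4]
scene blue [336. 217.] 1140 hub [477.9 151.8  44.1]
scene blue [284. 257.] 500 hub [621.6 153.6  43.7]
scene orange [372. 247.] 1542 hub [460.6 275.1  44. ]
scene orange [325. 278.] 604 hub [578.9 257.4  44. ]
scene green [311. 186.] 320 hub [427.8  -2.1  43.8]
scene pink [273. 211.] 375 hub [5.532e+02 1.000e-01 4.420e+01]
scene pink [189. 241.] 446 hub [785.1 -20.7  43.6]
scene_z44.png
top_z44.png
```

The blue gear was knocked aside, from about (579,135) to about (622,151). Going back to fix it.

Emit:
play_rows --hand 50 --targets '[{"linear": [25,5,0],"turn": 0},{"linear": [75,15,0],"turn": 0},{"linear": [130,27,0],"turn": 0},{"linear": [185,38,0],"turn": 0},{"linear": [240,50,0],"turn": 0},{"linear": [295,61,0],"turn": 0},{"linear": [350,72,0],"turn": 0},{"linear": [405,84,0],"turn": 0},{"linear": [460,95,0],"turn": 0},{"linear": [515,106,10],"turn": 0},{"linear": [565,117,35],"turn": 0},{"linear": [605,125,65],"turn": 0},{"linear": [622,128.4,78],"turn": 0},{"linear": [622,128.4,78],"turn": 0},{"linear": [622,128.4,78],"turn": 0}]'

```text
t: 46.12
eef_pos: [622.7, 149.9, 246.8]
tcp_rot: [3.14, -0.0, 1.423]
ft_force: [0.7, -0.5, -0.5]
opening: 0.53
```

```bash
python3 - <<'E'
from h import *
print(rpy(),env.state()['opening'])
gear('blue','r')
E
```

```text
(array([622.74945851, 149.93801378, 246.7527376 ]), array([ 3.14040789e+00, -5.33592038e-05,  1.42308770e+00])) 0.5302779627256095
blue [284. 196.] 2253 hub 481 ((620.9307250976562, 150.68264770507812), 13.928771018981934) disc 1763 ((620.8123168945312, 151.18699645996094), 32.20352554321289)
blue [105. 236.] 9755 hub 280 ((478.804931640625, 149.9498748779297), 40.23018264770508) disc 454 ((481.4777526855469, 149.33526611328125), 41.68205261230469)
```

View pics/wrist_r.png

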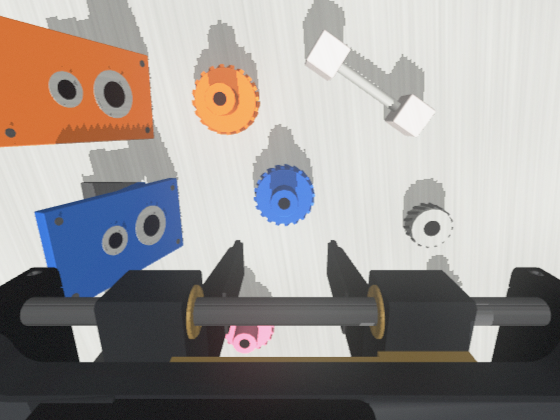

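Emit:
play_rows --targets '[{"linear": [0.5,-1.2,20],"turn": 0},{"linear": [0.5,-1.2,55],"turn": 0},{"linear": [0.5,-1.2,95],"turn": 0},{"linear": [0.5,-1.2,124],"turn": 0},{"linear": [0.5,-1.2,138],"turn": 0},{"linear": [0.5,-1.2,143.5],"turn": 0},{"linear": [0.5,-1.2,143.5],"turn": 0}]'

```text
t: 47.05
eef_pos: [622.1, 151.3, 103.0]
tcp_rot: [3.14, -0.0, 1.423]
ft_force: [-0.2, 0.3, 0.2]
opening: 0.53
```

Emit:
play_rows --hand 20 --targets '[{"linear": [0,0,0],"turn": 0},{"linear": [0,0,0],"turn": 0},{"linear": [0,0,0],"turn": 0},{"linear": [0,0,0],"turn": 0},{"linear": [0,0,0],"turn": 0}]'

```text
t: 47.68
eef_pos: [621.8, 151.6, 102.6]
tcp_rot: [3.141, -0.0, 1.424]
ft_force: [-0.6, -0.3, 5.8]
opening: 0.288
```

```bash
python3 - <<'E'
from h import *
print(rpy(),env.state()['opening'])
print(shift([579.5,134.5,103]))
E
```

```text
(array([621.84197576, 151.55927856, 102.55728454]), array([ 3.14097554e+00, -1.10131375e-04,  1.42384755e+00])) 0.28839513798111066
(array([-23.1, -39.4,  -0.5]), None)
```

Emit:
play_rows --targets '[{"linear": [0,0,-8],"turn": 0},{"linear": [0,0,-20],"turn": 0},{"linear": [-4,-8,-25],"turn": 0},{"linear": [-11,-20,-25],"turn": 0},{"linear": [-18,-32,-25],"turn": 0},{"linear": [-21.5,-38,-25],"turn": 0},{"linear": [-22.5,-39.4,-25],"turn": 0},{"linear": [-22.5,-39.4,-25],"turn": 0},{"linear": [-22.5,-39.4,-15],"turn": 0},{"linear": [-22.5,-39.4,-6],"turn": 0},{"linear": [-22.5,-39.4,-2],"turn": 0},{"linear": [-22.5,-39.4,-0.5],"turn": 0},{"linear": [-22.5,-39.4,-0.5],"turn": 0},{"linear": [-22.5,-39.4,-0.5],"turn": 0}]'

```text
t: 49.42
eef_pos: [579.5, 135.0, 102.6]
tcp_rot: [3.141, 0.0, 1.424]
ft_force: [-0.1, -0.5, -1.4]
opening: 0.289
```

Emit:
play_rows --hand 46 --targets '[{"linear": [0,0,0],"turn": 0},{"linear": [0,0,0],"turn": 0},{"linear": [0,0,0],"turn": 0},{"linear": [0,0,0],"turn": 0},{"linear": [0,0,-10],"turn": 0},{"linear": [0,0,-35],"turn": 0},{"linear": [0,0,-75],"turn": 0},{"linear": [0,0,-115],"turn": 0},{"linear": [0,0,-140],"turn": 0},{"linear": [0,0,-140],"turn": 0}]'

```text
t: 50.68
eef_pos: [579.8, 135.1, 244.9]
tcp_rot: [3.138, -0.001, 1.424]
ft_force: [-0.9, 0.9, -1.4]
opening: 0.483
```

```bash
python3 - <<'E'
from h import *
print(rpy(),env.state()['opening'],env.state()['ft_force'])
gear('blue','s');gear('orange','s2'); lean('blue'); lean('orange')
E
```

```text
(array([579.78993242, 135.09048553, 244.86372316]), array([ 3.13770154e+00, -9.79337225e-04,  1.42383735e+00])) 0.4831603888335647 [-0.89536972  0.92062016 -1.39586451]
blue [144. 217.] 9452 hub 251 ((482.2076721191406, 149.69810485839844), 39.33158874511719) disc 381 ((481.5982666015625, 149.53179931640625), 41.281280517578125)
blue [284. 198.] 2265 hub 487 ((578.2415771484375, 134.11572265625), 14.023883819580078) disc 1761 ((578.571044921875, 134.50405883789062), 32.23847961425781)
orange [100.  58.] 14355 hub 389 ((484.8118896484375, 272.51800537109375), 39.15226745605469) disc 607 ((494.72027587890625, 270.50506591796875), 39.19242477416992)
orange [263.  69.] 1143 hub 102 ((578.2706909179688, 254.85362243652344), 14.000700950622559) disc 881 ((578.0169677734375, 255.04656982421875), 32.22624588012695)
orange [264.  72.] 63 hub 63 ((577.71533203125, 255.1904754638672), 6.738213062286377) disc 0 
px [145. 217.] 9623 tilt deg 20.29 yaw -0.1457 inl 0.89
 s range [179.1 256.9] zrange [  7.6 135. ]
 front face bottom n-dist 476.4
px [100.  58.] 14444 tilt deg 20.45 yaw -0.187 inl 0.92
 s range [318.6 396.3] zrange [  6.6 134.9]
 front face bottom n-dist 444.2
```

Emit:
play_rows --targets '[{"linear": [0,0,-40],"turn": 0},{"linear": [-30,-4,-80],"turn": 0},{"linear": [-80,-12,-80],"turn": 0},{"linear": [-135,-20,-80],"turn": 0},{"linear": [-190,-28,-80],"turn": 0},{"linear": [-245,-36,-80],"turn": 0},{"linear": [-300,-44,-80],"turn": 0},{"linear": [-355,-52,-80],"turn": 0},{"linear": [-410,-60,-80],"turn": 0},{"linear": [-465,-68,-80],"turn": 0},{"linear": [-520,-76,-80],"turn": 0},{"linear": [-565,-83,-80],"turn": 0},{"linear": [-590,-87,-80],"turn": 0},{"linear": [-600,-88,-80],"turn": 0},{"linear": [-600,-88,-80],"turn": 0},{"linear": [-600,-88,-80],"turn": 0},{"linear": [-600,-88,-80],"turn": 0},{"linear": [-600,-88,-80],"turn": 0},{"linear": [-600,-88,-80],"turn": 0},{"linear": [-600,-88,-80],"turn": 0}]'

```text
t: 53.38
eef_pos: [404.5, -445.5, 322.7]
tcp_rot: [3.142, 0.0, 1.424]
ft_force: [-0.2, 0.1, -0.0]
opening: 0.483
```

Emit:
play_rows --targets '[{"linear": [0,0,0],"turn": 0},{"linear": [0,0,0],"turn": 0},{"linear": [0,0,0],"turn": 0},{"linear": [0,0,0],"turn": 0},{"linear": [0,0,0],"turn": 0},{"linear": [0,0,0],"turn": 0},{"linear": [0,0,0],"turn": 0},{"linear": [0,0,0],"turn": 0},{"linear": [0,0,0],"turn": 0},{"linear": [0,0,0],"turn": 0},{"linear": [0,0,0],"turn": 0},{"linear": [0,0,0],"turn": 0},{"linear": [0,0,0],"turn": 0},{"linear": [0,0,0],"turn": 0},{"linear": [0,0,0],"turn": 0},{"linear": [0,0,0],"turn": 0},{"linear": [0,0,0],"turn": 0},{"linear": [0,0,0],"turn": 0},{"linear": [0,0,0],"turn": 0},{"linear": [0,0,0],"turn": 0}]'

```text
t: 55.88
eef_pos: [404.5, -445.6, 322.6]
tcp_rot: [-3.142, 0.0, 1.424]
ft_force: [-0.5, 0.5, 0.4]
opening: 0.484
```

```bash
python3 chk.py; ls -t pics|head -2
```

```text
55.875 [ 404.5104648  -445.59296075  322.64318427]
top blue [243. 210.] 399 hub [580.4 135.   44.3]
top blue [235. 252.] 518 hub [488.3 149.2  44. ]
top orange [199. 211.] 435 hub [580.5 254.7  44.7]
top orange [186. 252.] 695 hub [474.  271.7  43.5]
top pink [299. 135.] 392 hub [786.5 -23.   43.9]
top pink [294. 219.] 414 hub [553.6  -5.3  44.4]
scene blue [337. 216.] 1141 hub [478.2 152.8  44. ]
scene blue [294. 246.] 456 hub [579.3 138.   43.5]
scene orange [372. 247.] 1544 hub [459.5 275.5  43.9]
scene orange [325. 278.] 601 hub [579.1 257.5  44. ]
scene green [311. 186.] 318 hub [428.   -1.8  44.1]
scene pink [273. 211.] 372 hub [ 5.532e+02 -4.000e-01  4.380e+01]
scene pink [189. 241.] 444 hub [785.1 -20.9  43.5]
scene_z55.png
top_z55.png
```

View pics/top_z55.png

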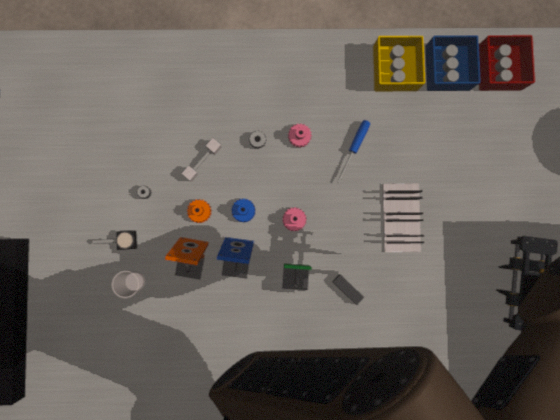

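View pics/scene_z55.png

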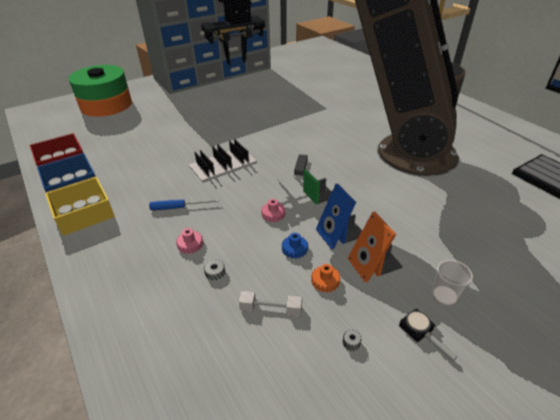

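```bash
python3 -c "
from cell import env
print(env.job_done(),env.state()['t'])"
```

```text
the job is handed in; nothing more can be done
the job is handed in; nothing more can be done
```

I set out both kits on the bench and handed the job in at about 56 s. No green panel or green gear was there at the start, so the green stand has nothing against it. The pink gears were left alone.

- **Panels:** both lean on the stands of their own colour at about 20.3° (blue) and 20.5° (orange). Both are square to within about 0.2° and centred to about 1 mm.
- **Gears:** the wrist camera puts both within about 1 mm of the 115 mm spot. The blue gear was knocked about 45 mm aside after I had placed it. I found this in the check after backing off, put it back and checked it again.
- **Last look:** with the arm clear, both gears and panels were still in place in the top and scene pictures, and the other tools and parts were where they started. The three cameras differ by 2 to 4 mm in absolute position. I relied on the wrist camera, which measured panels, gears and stands alike.

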